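# Set the stops and load circuit boards square on the fixture

## Robot

A 6-joint arm with a two-finger parallel gripper is mounted at the origin on the work surface. World frame = base frame: x ahead of the robot, y to its left, z up, the work surface at z = 0. Lengths are in mm, angles in rad, forces in N, time in s.
With the tool pointing down it reaches from about 275 to 1000 mm from the base axis. Payload 8.4 kg.
Tool frame: the origin (TCP) lies between the finger pads, 19 mm behind the fingertips; this is the grasp point; z points along the fingers, y is the direction in which the jaws open and shut (so a half turn about z gives the same grasp; the last joint's range is limited). The gripper opens to 85 mm and grips with 20 to 120 N. Pads are 22 mm wide; open, the fingers measure 114 mm over their backs; the gripper's body (76 mm by 85 mm) begins 54 mm behind the grasp point. The pads swing forward as they close: fully open they stand 13 mm farther back than shut.
Start: joints at [1.237, 0.353, 1.633, -0, 1.155, -0.002], TCP at [203.589, 590.914, 249.981] pointing down, gripper open.
Joint ranges: [-2.63, 2.63], [-0.92, 2.1], [0.06, 2.66], [-1.3, 4.44], [0, 2.69], [-3.02, 3.02]. Speed limits (rad/s): [2.22, 2.22, 2.79, 3.14, 3.14, 3.14].

## Interface

Orientations are given as [roll, pitch, yaw] about the fixed x, y, z axes, in that order (R = Rz(yaw) Ry(pitch) Rx(roll)).
In Python, from rig import readout, grab_frame, calibration, r gives the robot as it stands. The module is installed in compiled form; this text tells all that it offers.
- The arm moves only by the tool play_rows, never from a script. Its argument "rows" is a list of rows, each a list of 3 entries, a list of its own where there are three numbers: the closure in counts, from 0 (fully open) to 255 (shut), then the shift along the tool's x, y, z in cm, then the turn, a rotation vector about the tool's x, y, z in rad. In form: [[gripper, [dx, dy, dz], [rx, ry, rz]], ...]. A call has 1 to 12 rows; each row is the pose to reach, as a shift and turn from the pose commanded when the call began, along the tool's axes at that moment; what a row does not reach only later rows make up. A row lasts 1/12 s, in which the tool goes at most 41.7 mm and 7.16 degrees, less where a joint would pass 70% of its speed; a pose out of reach is approached as far as the arm can. A call with a gripper value outside its range is refused whole. The fingers move at their own pace and stop on an object; "squeeze" is the grip in N (left out, the last holds). Time passes only in rows, so rows that repeat a pose let the fingers close. It gives the time, the measured TCP pose, the force and the opening at its end, in the units of the state.
- readout.sense(): the state, without advancing time (a new reading comes with each control period).
- grab_frame(name): name is "scene" or "top"; returns (picture, depth): 384x512x3 uint8, red, green, blue; 384x512 float32, mm along the optical axis (not along the pixel's ray), 0 where there is no reading.
- calibration(name): a dict with "vfov" (degrees; the focal length in pixels is half the picture's height over the tangent of half this angle, whatever the lens; pixels are square), "cx", "cy" (the principal point, pixels), "cam_to_world" (4x4, takes a point from camera to world coordinates). Camera axes: x right, y down, z forward; pixel columns grow to the right and rows downward; lengths in mm; the calibration is good to about 2 mm. A picture is of the moment at which its call begins. calibration takes no time and is no camera call.
- r.sign_off(): hands the job in, once; it reports no verdict.
The state is a dict: "clock": time; "qpos": joint angles; "qvel": joint speeds; "joint_efforts": joint torques, N m; "eef_pos": TCP position; "tcp_rot": TCP orientation; "contact_force": force on the tool from outside, world axes, zero at the start; "wrist_torque": the same for the moment, N m; "opening": opening from 0.0 (shut) to 1.0 (fully open).
Only numpy, scipy, OpenCV 4.12 (cv2) and the standard library are available. Lean on these libraries where they do the work, as an engineer would, in place of code of your own. Each camera call takes 0.05 s, during which the arm holds its last target.

## Task

First turn the fixture's black knob until the red pointer stands at the yellow mark. Then lift every blue circuit board out of the clear tray and lay it flat on the fixture, one board to each blue stop (any of them), pushed home and square: a short edge flush against the back fence and a long edge flush against the stop's face on the knob side. Last, throw the red lever fully over towards the fence to signal that the fixture is ready, with the pointer still at the mark; leave the bowl, bottle and screwdriver where they are.

Things in the scene. Friction and masses are not known exactly. Their poses are not given: they have to be found in the camera images.
- fixture: Fixed aluminium plate 190 (x) x 510 (y) x 12 mm; boards lie on its top. Origin on the table under it; +x points to the back fence, +y along the fence away from the knob. Fence: dark steel bar along y, working face at x = 60 mm, top 24 mm above the table. On it slides (along y) a steel stop bar, top 32 mm, carrying four blue stops 100 mm apart.
- knob (a joint): Angle (rad) of the black knob: 0 as built, grows clockwise seen from above, range 0 to 4.4. Rack and pinion: +1 rad moves stop bar, stops and pointer 10 mm towards the fixture's +y. Stiff (about 0.25 N m); stays where it is left. Its raised bar grip lies along the fixture's x at 0.
- knob_grip (a point): On the knob's axis, at the height to grip the bar (the TCP may go here, fingers closing across the bar). The knob is 48 mm across.
- pointer (a point): Tip of the thin red pointer carried on the stop bar, 34 mm above the table, over the white scale. Axes as the fixture's.
- mark: Fixed yellow mark on the white scale behind the fence, 10 mm high, narrow end towards the pointer. Origin at the foot of its narrow end, 24 mm above the table; axes as the fixture's. The pointer is set when its tip has the same fixture y as this origin.
- lever (a joint): Red toggle lever at the front of the fixture's knob end: 0 leaning towards the fixture's -x (not ready), about 1.0 rad leaning to +x (ready). It starts at 0 to 0.2 and stays where it is left; over means above 0.85.
- lever_tip (a point): Centre of the lever's red ball (26 mm across), 60 mm from the pivot. The pivot lies along the fixture's y at fixture x = -55, y = -215 mm, 34 mm above the table; the grey block round it is 70 (x) x 50 (y) mm, its top 37 mm above the table. Upright at 0.5 rad.
- tray: Fixed clear plastic tray 212 (x) x 192 (y) mm with 2 x 2 pockets, each 86 (x) x 66 (y) mm and 10 mm deep; pocket floors 4 mm above the table, wall tops 14 mm. Origin at the middle of the underside; pocket centres at x = +-49, y = +-43 mm.
- corner0 (a point): Corner 0 (0 nearest the knob), on the plate's top, where the fence's face meets the working (-y) face of stop 0; moves with the bar. Axes as the fixture's. The stop is 10 mm wide, 60 mm long towards -x, top 22 mm above the table (32 mm in the 10 mm next the fence). A board home here has its origin at x = -40, y = -30, z = 0 mm.
- corner1 (a point): Corner 1 (0 nearest the knob), on the plate's top, where the fence's face meets the working (-y) face of stop 1; moves with the bar. Axes as the fixture's. The stop is 10 mm wide, 60 mm long towards -x, top 22 mm above the table (32 mm in the 10 mm next the fence). A board home here has its origin at x = -40, y = -30, z = 0 mm.
- corner2 (a point): Corner 2 (0 nearest the knob), on the plate's top, where the fence's face meets the working (-y) face of stop 2; moves with the bar. Axes as the fixture's. The stop is 10 mm wide, 60 mm long towards -x, top 22 mm above the table (32 mm in the 10 mm next the fence). A board home here has its origin at x = -40, y = -30, z = 0 mm.
- corner3 (a point): Corner 3 (0 nearest the knob), on the plate's top, where the fence's face meets the working (-y) face of stop 3; moves with the bar. Axes as the fixture's. The stop is 10 mm wide, 60 mm long towards -x, top 22 mm above the table (32 mm in the 10 mm next the fence). A board home here has its origin at x = -40, y = -30, z = 0 mm.
- board0: Loose blue circuit board 80 (x) x 60 (y) x 6 mm, 0.16 kg, with a black finned heat sink on top in the middle: 46 (x) x 34 (y) mm, from 6 to 36 mm above the underside. Origin at the centre of the underside. May be absent (None).
- board1: Loose blue circuit board 80 (x) x 60 (y) x 6 mm, 0.16 kg, with a silver aluminium finned heat sink on top in the middle: 46 (x) x 34 (y) mm, from 6 to 36 mm above the underside. Origin at the centre of the underside. May be absent (None).
- board2: Loose blue circuit board 80 (x) x 60 (y) x 6 mm, 0.16 kg, with a copper finned heat sink on top in the middle: 46 (x) x 34 (y) mm, from 6 to 36 mm above the underside. Origin at the centre of the underside. May be absent (None).
- board3: Loose blue circuit board 80 (x) x 60 (y) x 6 mm, 0.16 kg, with a green finned heat sink on top in the middle: 46 (x) x 34 (y) mm, from 6 to 36 mm above the underside. Origin at the centre of the underside. May be absent (None).
- bowl: White ceramic bowl, 90 mm across, 35 mm high; a bystander. Origin under its centre.
- bottle: White bottle with red cap, 56 mm across, 130 mm high; a bystander. Origin under its centre.
- screwdriver: Yellow-handled screwdriver, 180 mm long, lying; a bystander.
There are look-alikes about, which are no part of the job. What is shaped like the board1 but brown or purple is not meant.

How it is judged:
By the outcome, as a careful person would: the job done as asked, in the order asked, and still so for the second after the job is handed in, with the robot touching nothing.
Of board0, board1, board2, board3 only 3 to 4 are there at a start; the rules pass over those that are not, and their reading is None.
At some moment in a run one of board0, board1, board2, board3 may be knocked a few centimetres aside while the robot is not near it.
Once in a run the grip may slacken for a moment while it holds something.
It also fails if it takes over 210 s, if anything falls off the work surface, if the arm or the gripper's body presses on something with over 40 N, if the wrist force passes 120 N, or if a joint passes its speed limit or range.

## Working session

There is one attempt and no reset: what is moved stays moved. The work goes in short steps, Python scripts to look and compute and a tool call to move; the robot and the scene stay as the last step left them, time stands still between calls to the robot, and variables do not carry over. Pictures are saved under pics/ and viewed, and the job is handed in when it is done.

Besides the shell and the picture viewer there is one more tool, called as name(argument=value, ...) on one line, values as JSON. play_rows: Moves the arm, as the interface text tells. Its arguments: {"type":"object","properties":{"rows":{"type":"array"},"squeeze":{"type":"number"}},"required":["rows"]}

```bash
mkdir -p pics; ls; python3 - <<'E'
from rig import readout, grab_frame, calibration, r
import cv2,numpy as np
print(readout.sense())
for n in ("scene","top"):
    p,d=grab_frame(n); c=calibration(n)
    np.savez(f"pics/{n}0.npz",p=p,d=d)
    cv2.imwrite(f"pics/{n}0.png",cv2.resize(p[:,:,::-1],(768,576),interpolation=cv2.INTER_CUBIC))
    print(n,{k:(np.round(v,4).tolist() if not isinstance(v,float) else v) for k,v in c.items()})
E
```

```text
pics
{'clock': 0.0, 'qpos': array([ 1.23657281e+00,  3.53653512e-01,  1.63417039e+00,  7.73061375e-06,
        1.15521017e+00, -2.41450597e-03]), 'qvel': array([4.30973891e-04, 2.74705816e-05, 5.72320574e-04, 3.71443913e-05,
       1.52339865e-03, 1.17812870e-04]), 'joint_efforts': array([-1.92714306e-04, -6.05230808e+01, -3.42068911e+01, -2.42748019e-04,
        9.38367069e-03, -1.91858408e-05]), 'eef_pos': array([203.446879  , 590.45850995, 249.24281093]), 'tcp_rot': array([-3.14015127e+00, -1.05483423e-05,  2.80978051e+00]), 'contact_force': array([-0.10996733, -0.37003404, -0.61432527]), 'wrist_torque': array([-0.04924278,  0.00213953, -0.03861286]), 'opening': 1.0009048202302016}
scene {'vfov': 46.82583439360703, 'cx': 252.06644089092302, 'cy': 198.7673380091558, 'cam_to_world': [[-0.8552, 0.4034, -0.3255, 1004.6928], [0.5183, 0.6568, -0.5477, 674.0602], [-0.0071, -0.6371, -0.7707, 1057.0126], [0.0, 0.0, 0.0, 1.0]]}
top {'vfov': 52.78375101857333, 'cx': 258.40394465118055, 'cy': 190.04596276370646, 'cam_to_world': [[0.0023, -0.9842, 0.1773, 365.0539], [-0.9998, 0.0016, 0.0219, -50.9847], [-0.0219, -0.1773, -0.9839, 1311.981], [0.0, 0.0, 0.0, 1.0]]}
```

View pics/top0.png

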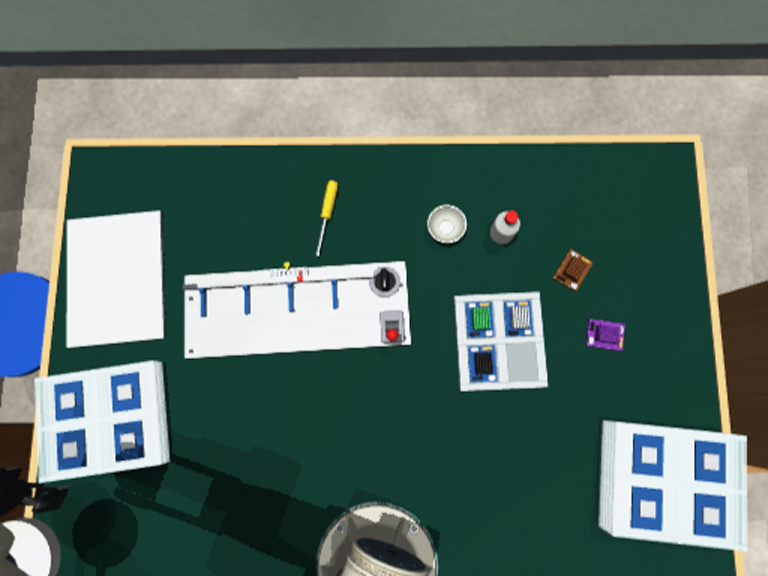

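View pics/scene0.png

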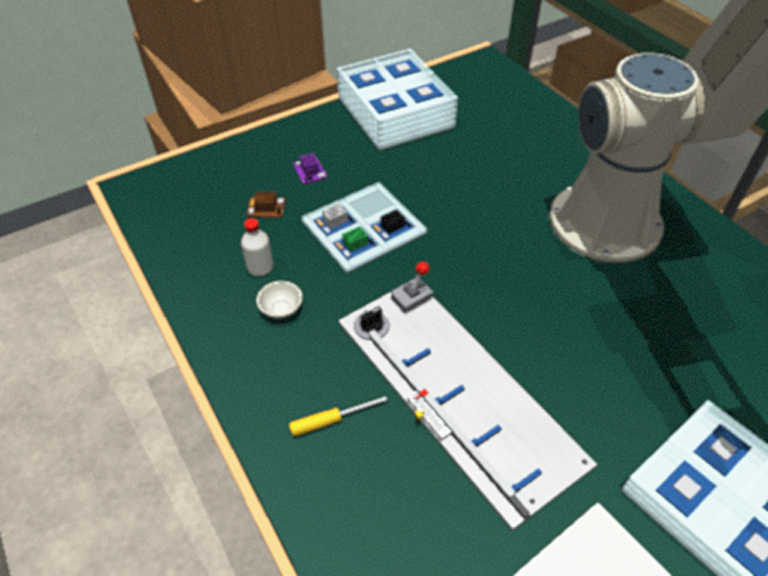

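```bash
cat > h.py <<'E'
import numpy as np,cv2
from rig import readout, grab_frame, calibration, r
CAL={n:calibration(n) for n in("scene","top")}
def K(n):
    c=CAL[n];f=192/np.tan(np.radians(c["vfov"])/2);return f,c["cx"],c["cy"],np.array(c["cam_to_world"])
def ray(n,u,v):
    f,cx,cy,T=K(n);d=T[:3,:3]@np.array([(u-cx)/f,(v-cy)/f,1.]);return T[:3,3],d
def onz(n,u,v,z):
    o,d=ray(n,u,v);return o+d*(z-o[2])/d[2]
def proj(n,P):
    f,cx,cy,T=K(n);q=T[:3,:3].T@(np.asarray(P,float)-T[:3,3]);return np.array([cx+f*q[0]/q[2],cy+f*q[1]/q[2]])
def tri(a,b):  # rays (o,d): midpoint and gap
    (o1,d1),(o2,d2)=a,b
    A=np.stack([d1,-d2],1);t=np.linalg.lstsq(A,o2-o1,rcond=None)[0]
    p,q=o1+d1*t[0],o2+d2*t[1];return (p+q)/2,np.linalg.norm(p-q)
def snap(n,tag):
    p,d=grab_frame(n);np.savez(f"pics/{n}{tag}.npz",p=p,d=d);return p,d
def load(n,tag):
    z=np.load(f"pics/{n}{tag}.npz");return z["p"],z["d"]
def crop(p,u0,v0,u1,v1,k,fn):
    cv2.imwrite(fn,cv2.resize(p[v0:v1,u0:u1,::-1],None,fx=k,fy=k,interpolation=cv2.INTER_NEAREST))
E
python3 - <<'E'
from h import *
p,d=load("top","0"); crop(p,115,165,285,245,4.7,"pics/ct0.png")
crop(p,295,155,425,265,5,"pics/ctray0.png")
p,d=load("scene","0"); crop(p,195,100,415,365,2.2,"pics/cs0.png")
E
```

```text
(no output)
```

View pics/ct0.png

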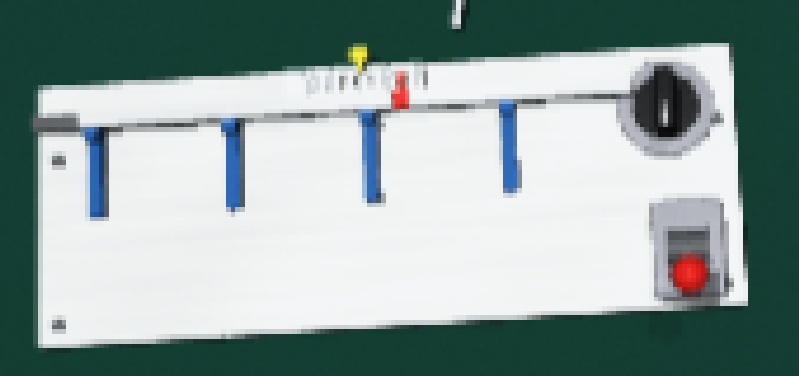

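View pics/ctray0.png

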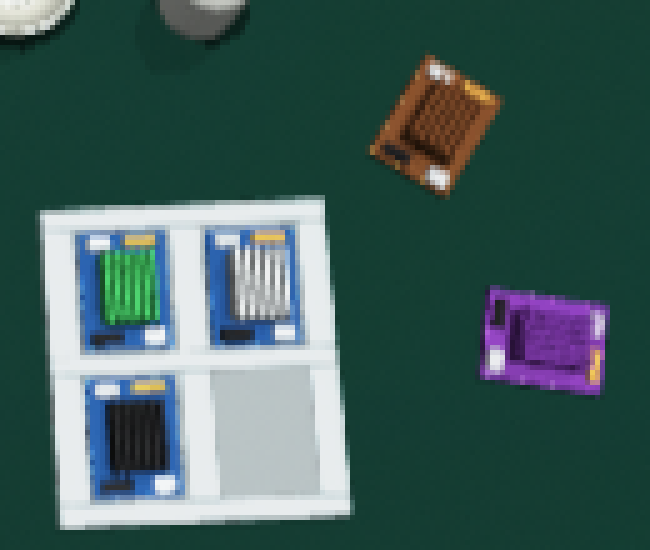

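View pics/cs0.png

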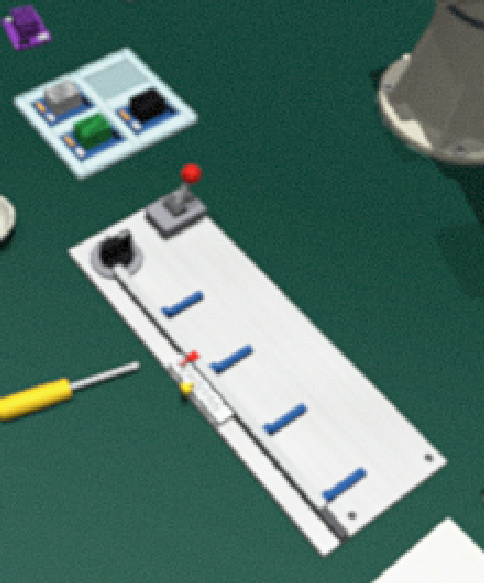

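```bash
cat >> h.py <<'E'
def rectfit(n,mask,z):
    cs,_=cv2.findContours(mask.astype(np.uint8),cv2.RETR_EXTERNAL,cv2.CHAIN_APPROX_NONE)
    c=max(cs,key=cv2.contourArea)[:,0,:]
    W=np.array([onz(n,u,v,z)[:2] for u,v in c],np.float32)
    return W,cv2.minAreaRect(W)
def refine(W,c,th,sx,sy):
    # fit each of the 4 sides with line, coordinates rotated by th about c; returns centre, th, sizes
    for _ in range(5):
        R=np.array([[np.cos(th),-np.sin(th)],[np.sin(th),np.cos(th)]]);L=(W-c)@R
        out={}
        for ax,s,h,o in((0,1,sx,sy),(0,-1,sx,sy),(1,1,sy,sx),(1,-1,sy,sx)):
            m=(np.abs(L[:,ax]-s*h/2)<5)&(np.abs(L[:,1-ax])<o/2-10)
            a=np.polyfit(L[m,1-ax],L[m,ax],1);out[ax,s]=a
        dth=(-(out[0,1][0]+out[0,-1][0])*sy+(out[1,1][0]+out[1,-1][0])*sx)/2/(sx+sy)
        mid=np.array([(out[0,1][1]+out[0,-1][1])/2,(out[1,1][1]+out[1,-1][1])/2])
        size=(out[0,1][1]-out[0,-1][1],out[1,1][1]-out[1,-1][1])
        c=c+R@mid;th+=dth
    return c,th,size,[float(out[k][0]) for k in out]
E
python3 - <<'E'
from h import *
for n in("top","scene"):
    p,d=load(n,"0");g=p.astype(int)
    hsv=cv2.cvtColor(p,cv2.COLOR_RGB2HSV)
    base=((hsv[...,2]>115)&(hsv[...,1]<70))
    for nm,P,z,s in(("fix",(455,130,12),12,(190,510)),("tray",(430,-260,14),14,(212,192))):
        u,v=proj(n,P).astype(int)
        # connected comp
        m=cv2.morphologyEx(base.astype(np.uint8),cv2.MORPH_CLOSE,np.ones((3,3)))
        k,lab=cv2.connectedComponents(m)
        l=lab[v-6:v+6,u-6:u+6];l=np.bincount(l[l>0]).argmax() if (l>0).any() else None
        if l is None: print(n,nm,"none",u,v);continue
        W,rc=rectfit(n,lab==l,z);print(n,nm,rc)
        try:
            w=np.array(rc[0]);print(refine(W,w,np.radians(rc[2] if rc[2]<45 else rc[2]-90),*s))
        except Exception as e:print(e)
E
```

```text
top fix ((546.3302001953125, 186.32989501953125), (193.54347229003906, 507.7326354980469), 3.6511070728302)
(array([545.58683583, 187.00371116]), np.float64(0.06392464130704625), (np.float64(188.80399887365672), np.float64(506.0967391379399)), [0.00023313811443944572, -0.0004700590830301698, 0.0008656024325871876, -0.0015015481903789796])
top tray ((474.3979187011719, -272.1634521484375), (213.8453369140625, 192.47808837890625), 2.6205222606658936)
(array([ 474.25562551, -272.27080961]), np.float64(0.04592360111491389), (np.float64(210.69540271696485), np.float64(189.16626274887608)), [0.00022760918678436319, 0.002554653130508185, 0.0022593485560530257, 0.00026043618413259433])
scene fix ((545.935302734375, 185.14450073242188), (200.3789520263672, 513.5882568359375), 3.654118537902832)
(array([548.41524167, 185.76080467]), np.float64(0.06206722089188274), (np.float64(192.13499313359245), np.float64(510.5779504765053)), [-0.00400173868720699, -0.0009613891831993969, -0.002921457101270444, -0.010400622971914488])
scene tray ((479.9388427734375, -271.0701599121094), (219.80563354492188, 203.69818115234375), 2.7108263969421387)
(array([ 480.15733179, -270.50045807]), np.float64(0.04552970376528037), (np.float64(216.81100186750814), np.float64(198.98808767852228)), [-0.0005109965573013365, -0.00037559949457715826, -0.0017676129113834331, 3.7482671078745645e-05])
```

```bash
cat >> h.py <<'E'
FC=np.array([546.,187.]);FT=0.0637
FR=np.array([[np.cos(FT),-np.sin(FT)],[np.sin(FT),np.cos(FT)]])
def tofix(P): P=np.asarray(P,float);return np.r_[FR.T@(P[:2]-FC),P[2:]]
def fromfix(P): P=np.asarray(P,float);return np.r_[FC+FR@P[:2],P[2:]]
def dpt(n,d,u,v):
    f,cx,cy,T=K(n);z=d[int(round(v)),int(round(u))];return T[:3,3]+T[:3,:3]@np.array([(u-cx)/f*z,(v-cy)/f*z,z])
def masks(p):
    h=cv2.cvtColor(p,cv2.COLOR_RGB2HSV).astype(int);H,S,V=h[...,0],h[...,1],h[...,2]
    return dict(red=((H<6)|(H>174))&(S>120)&(V>90),yellow=(abs(H-28)<6)&(S>130)&(V>110),blue=(abs(H-107)<10)&(S>120)&(V>70),
      black=(V<60)&(S<90))
E
python3 - <<'E'
from h import *
for n in("top","scene"):
    p,d=load(n,"0");M=masks(p)
    print(n)
    for nm,z in(("red",34),("yellow",34),("blue",22)):
        k,lab,st,ce=cv2.connectedComponentsWithStats(M[nm].astype(np.uint8))
        for i in range(1,k):
            if st[i,4]<3:continue
            f=tofix(onz(n,*ce[i],z))
            if abs(f[0])<130 and abs(f[1])<290:
                vs,us=np.nonzero(lab==i)
                F=np.array([tofix(onz(n,u,v,z)) for u,v in zip(us,vs)])
                dp=tofix(dpt(n,d,*ce[i]))
                print(nm,st[i,4],ce[i].round(1),f.round(1),"x",F[:,0].min().round(1),F[:,0].max().round(1),"y",F[:,1].min().round(1),F[:,1].max().round(1),"depth",dp.round(1))
    # knob: dark pixels near
    u,v=proj(n,fromfix([40,-215,35])).astype(int)
    sub=d[v-12:v+13,u-12:u+13]
    G=[]
    for a in range(u-14,u+15):
        for b in range(v-14,v+15):
            q=tofix(dpt(n,d,a,b)); 
            if q[2]>20 and abs(q[1]+200)<70:G.append(np.r_[q,p[b,a],a,b])
    G=np.array(G)
    dk=G[(G[:,3:6].max(1)<75)]
    print("knob dark",len(dk),dk[:,:3].mean(0).round(1),dk[:,:3].min(0).round(1),dk[:,:3].max(0).round(1))
    hi=np.histogram(G[:,2],bins=range(14,100,4));print(hi[0].tolist())
E
```

```text
top
red 18 [199.7 184.7] [ 67.  -15.5  34. ] x 58.9 79.8 y -19.9 -9.6 depth [ 66.5 -16.   36.5]
red 51 [261.2 222.5] [ -73.6 -214.6   34. ] x -85.5 -61.7 y -227.2 -203.7 depth [ -80.  -215.2  100.7]
yellow 12 [190.9 176.6] [97.1 13.4 34. ] x 88.7 102.8 y 9.5 16.7 depth [97.7 13.9 31.5]
blue 46 [222.7 196.2] [ 24.8 -90.   22. ] x -5.3 56.9 y -94.2 -85.6 depth [ 25.  -89.9  20.9]
blue 49 [193.2 197.2] [27.7 10.  22. ] x -5.8 56.4 y 4.9 14.2 depth [27.2  9.4 25. ]
blue 55 [163.9 199.3] [ 27.1 109.9  22. ] x -2.9 59.2 y 105.7 115.9 depth [ 27.7 110.9  18.1]
blue 57 [134.8 201. ] [ 27.7 209.   22. ] x -3.3 59.2 y 204.9 215.2 depth [ 27.9 209.4  20.8]
knob dark 140 [  42.8 -205.5   63.3] [-195.7 -228.3   20.4] [  70.5 -167.6 1312. ]
[0, 31, 61, 27, 11, 5, 2, 1, 1, 20, 32, 5, 0, 0, 0, 0, 0, 0, 0, 0, 0]
scene
red 63 [281.2 178.2] [-110.1 -256.9   34. ] x -125.6 -95.1 y -271.7 -241.2 depth [ -71.8 -211.2   99.4]
red 17 [281.5 261.8] [ 72.2 -16.   34. ] x 65.1 83.8 y -20.4 -11.7 depth [ 71.7 -16.6  32.8]
yellow 20 [278.8 276. ] [103.8  14.2  34. ] x 95.7 109.6 y 6.7 20.7 depth [104.2  14.7  35.2]
blue 48 [277.2 238.1] [ 30.  -90.4  22. ] x 1.4 54.8 y -98.5 -86.0 depth [ 30.7 -89.6  23.6]
blue 54 [299.6 263. ] [29.4  9.6 22. ] x 0.9 54.2 y 2.6 13.7 depth [29.5  9.7 22.2]
blue 60 [323.9 290.3] [ 29.5 109.4  22. ] x 0.2 55.1 y 103.6 113.5 depth [ 29.1 109.1  21.2]
blue 66 [350.4 320.1] [ 29.4 208.9  22. ] x 0.9 55.0 y 204.1 212.8 depth [ 28.7 208.5  20.3]
knob dark 160 [  55.3 -199.7   38.8] [ -20.2 -233.9   21.2] [  75.3 -182.5   60.3]
[0, 26, 46, 43, 23, 24, 14, 14, 12, 19, 38, 11, 0, 0, 0, 0, 0, 0, 0, 0, 0]
```

```bash
python3 - <<'E'
from h import *
for n in("top","scene"):
    p,d=load(n,"0")
    u,v=proj(n,fromfix([45,-205,40])).astype(int)
    G=[]
    for a in range(u-22,u+23):
        for b in range(v-22,v+23):
            if d[b,a]<=0: continue
            q=tofix(dpt(n,d,a,b)); 
            if q[2]>14 and abs(q[1]+205)<35 and abs(q[0]-45)<35:G.append(np.r_[q,p[b,a].max(),a,b])
    G=np.array(G)
    print(n,np.histogram(G[:,2],bins=range(12,68,4))[0].tolist())
    for lo,hi in((18,26),(26,34),(34,44),(44,52),(52,62)):
        g=G[(G[:,2]>lo)&(G[:,2]<hi)];print(lo,hi,len(g),g[:,:3].mean(0).round(1) if len(g) else "",g[:,:2].min(0).round(1),g[:,:2].max(0).round(1))
    crop(p,u-25,v-25,u+25,v+25,10,f"pics/k_{n}.png")
a=cv2.imread("pics/k_top.png");b=cv2.imread("pics/k_scene.png");cv2.imwrite("pics/k.png",cv2.resize(np.hstack([a,b]),(800,400)))
E
```

```text
top [35, 94, 57, 49, 11, 10, 1, 3, 0, 9, 27, 21, 1]
18 26 131 [  44.2 -206.8   21.7] [  13.2 -238.4] [  76.9 -173.1]
26 34 36 [  50.4 -196.4   28.7] [  28.1 -224.7] [  69.4 -171.7]
34 44 7 [  39.1 -197.7   38.5] [  24.9 -212. ] [  62.6 -172. ]
44 52 9 [  48.4 -206.1   50.9] [  33.5 -211.9] [  67.2 -198.2]
52 62 49 [  46.9 -204.7   55.7] [  25.3 -211.5] [  70.5 -198.1]
scene [19, 87, 44, 49, 28, 25, 16, 6, 18, 9, 37, 23, 4]
18 26 114 [  52.9 -196.1   21.4] [  16.9 -239.3] [  79.1 -170.2]
26 34 67 [  55.6 -191.8   29.2] [  29.9 -217.8] [  75.3 -170. ]
34 44 34 [  54.4 -198.7   37.8] [  27.2 -207.5] [  74.8 -171. ]
44 52 27 [  53.9 -200.9   47.2] [  29.4 -211.4] [  75.3 -197.9]
52 62 64 [  53.2 -204.4   55.8] [  30.6 -212.4] [  74.5 -197.2]
```

View pics/k.png

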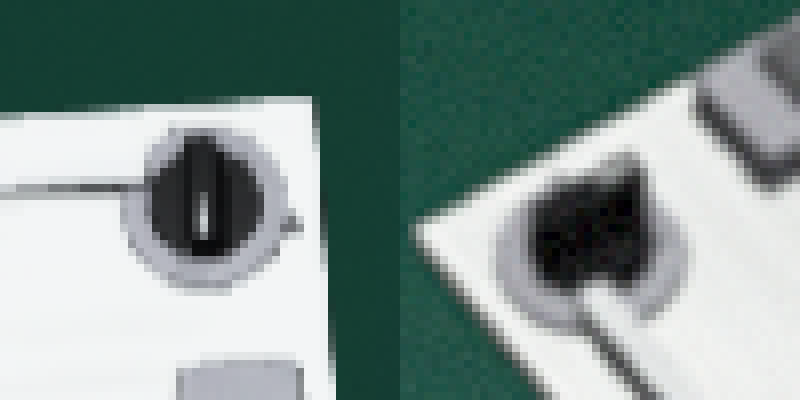

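```bash
cat >> h.py <<'E'
import json,os
def getc():
    return np.array(json.load(open("cmd.json"))) if os.path.exists("cmd.json") else np.array([203.589,590.914,249.981,2.8098])
def step(c,sh,rz):  # commanded pose after shift (cm, tool axes) and turn
    y=c[3];X=np.array([np.cos(y),np.sin(y),0]);Y=np.array([np.sin(y),-np.cos(y),0]);Z=np.array([0,0,-1.])
    return np.r_[c[:3]+10*(sh[0]*X+sh[1]*Y+sh[2]*Z),c[3]-rz]
def plan(*ts,save=True):
    # ts: world targets x,y,z,yaw ; prints rows relative to start of call
    c=getc();y=c[3];X=np.array([np.cos(y),np.sin(y),0]);Y=np.array([np.sin(y),-np.cos(y),0]);Z=np.array([0,0,-1.])
    e=None
    for t in ts:
        t=np.asarray(t,float);dd=t[:3]-c[:3];sh=np.round([dd@X/10,dd@Y/10,dd@Z/10],2);rz=round(c[3]-t[3],3)
        e=step(c,sh,rz);print(sh.tolist(),[0,0,rz],"->",e.round(2).tolist(),"rows>=",round(max(np.linalg.norm(dd)/41.7,abs(rz)/.125),1))
    if save: json.dump(e.tolist(),open("cmd.json","w"))
def setc(): # reset command to measured
    s=readout.sense();json.dump([*map(float,s["eef_pos"]),float(s["tcp_rot"][2])],open("cmd.json","w"))
def st():
    s=readout.sense();print("t",round(s["clock"],2),s["eef_pos"].round(1),s["tcp_rot"].round(3),"F",s["contact_force"].round(1),"op",round(s["opening"],3),"q6",s["qpos"][5].round(2))
E
python3 - <<'E'
from h import *
k=fromfix([50,-205]);print(k)
c=getc()
mid=[400,290,220,3.0]
plan([400,200,200,3.0],[400,200,200,3.0])
plan([*k,150,np.pi+FT])
E
```

```text
[608.94826261 -14.40138091]
[-31.3, -30.56, 5.0] [0, 0, np.float64(-0.19)] -> [399.97, 200.03, 199.98, 3.0] rows>= 10.6
[-31.3, -30.56, 5.0] [0, 0, np.float64(-0.19)] -> [399.97, 200.03, 199.98, 3.0] rows>= 10.6
[-23.72, -18.27, 5.0] [0, 0, np.float64(-0.205)] -> [608.97, -14.36, 149.98, 3.2] rows>= 7.3
```

play_rows(rows=[[0,[-31.3,-30.56,5.0],[0,0,-0.19]],[0,[-31.3,-30.56,5.0],[0,0,-0.19]],[0,[-31.3,-30.56,5.0],[0,0,-0.19]],[0,[-31.3,-30.56,5.0],[0,0,-0.19]],[0,[-31.3,-30.56,5.0],[0,0,-0.19]],[0,[-31.3,-30.56,5.0],[0,0,-0.19]],[0,[-31.3,-30.56,5.0],[0,0,-0.19]],[0,[-31.3,-30.56,5.0],[0,0,-0.19]],[0,[-31.3,-30.56,5.0],[0,0,-0.19]],[0,[-31.3,-30.56,5.0],[0,0,-0.19]],[0,[-31.3,-30.56,5.0],[0,0,-0.19]],[0,[-31.3,-30.56,5.0],[0,0,-0.19]]], squeeze=60)

```text
clock: 1.1
eef_pos: [400.9, 196.4, 199.3]
tcp_rot: [-3.14, -0.0, 2.997]
contact_force: [-0.8, 0.8, -0.6]
opening: 0.996
```

play_rows(rows=[[0,[-23.72,-18.27,5.0],[0,0,-0.205]],[0,[-23.72,-18.27,5.0],[0,0,-0.205]],[0,[-23.72,-18.27,5.0],[0,0,-0.205]],[0,[-23.72,-18.27,5.0],[0,0,-0.205]],[0,[-23.72,-18.27,5.0],[0,0,-0.205]],[0,[-23.72,-18.27,5.0],[0,0,-0.205]],[0,[-23.72,-18.27,5.0],[0,0,-0.205]],[0,[-23.72,-18.27,5.0],[0,0,-0.205]],[0,[-23.72,-18.27,5.0],[0,0,-0.205]],[0,[-23.72,-18.27,5.0],[0,0,-0.205]]])

```text
clock: 1.93
eef_pos: [608.8, -14.5, 149.2]
tcp_rot: [3.141, -0.001, -3.08]
contact_force: [-1.3, 0.0, -0.9]
opening: 1.002
```

```bash
python3 - <<'E'
from h import *
st();print(getc())
c=getc(); plan([*c[:2],58,c[3]])
E
```

```text
t 1.93 [608.8 -14.5 149.2] [ 3.141e+00 -1.000e-03 -3.080e+00] F [-1.3  0.  -0.9] op 1.002 q6 -1.66
[608.97301345 -14.36178265 149.981        3.2048    ]
[0.0, 0.0, 9.2] [0, 0, np.float64(0.0)] -> [608.97, -14.36, 57.98, 3.2] rows>= 2.2
```

play_rows(rows=[[0,[0,0,4],[0,0,0]],[0,[0,0,7],[0,0,0]],[0,[0,0,8.5],[0,0,0]],[0,[0,0,9.2],[0,0,0]],[0,[0,0,9.2],[0,0,0]],[255,[0,0,9.2],[0,0,0]],[255,[0,0,9.2],[0,0,0]],[255,[0,0,9.2],[0,0,0]],[255,[0,0,9.2],[0,0,0]],[255,[0,0,9.2],[0,0,0]],[255,[0,0,9.2],[0,0,0]],[255,[0,0,9.2],[0,0,0]]], squeeze=30)

```text
clock: 2.93
eef_pos: [609.4, -15.0, 58.8]
tcp_rot: [-3.141, 0.001, -3.078]
contact_force: [-1.1, -3.9, 6.3]
opening: 0.156
```

```bash
python3 - <<'E'
from h import *
st()
E
```

```text
t 2.93 [609.4 -15.   58.8] [-3.141e+00  1.000e-03 -3.078e+00] F [-1.1 -3.9  6.3] op 0.156 q6 -1.66
```

```bash
python3 - <<'E'
from h import *
c=getc(); plan([c[0],c[1]-0.3,60.5,c[3]-0.75])
E
```

```text
[0.0, -0.03, -0.25] [0, 0, np.float64(0.75)] -> [608.99, -14.66, 60.48, 2.45] rows>= 6.0
```

play_rows(rows=[[255,[0,-0.03,-0.25],[0,0,0]],[255,[0,-0.03,-0.25],[0,0,0]],[255,[0,-0.03,-0.25],[0,0,0]],[255,[0,-0.03,-0.25],[0,0,0.1]],[255,[0,-0.03,-0.25],[0,0,0.2]],[255,[0,-0.03,-0.25],[0,0,0.3]],[255,[0,-0.03,-0.25],[0,0,0.4]],[255,[0,-0.03,-0.25],[0,0,0.5]],[255,[0,-0.03,-0.25],[0,0,0.6]],[255,[0,-0.03,-0.25],[0,0,0.7]],[255,[0,-0.03,-0.25],[0,0,0.75]],[255,[0,-0.03,-0.25],[0,0,0.75]]], squeeze=90)

```text
clock: 3.93
eef_pos: [609.3, -14.9, 59.2]
tcp_rot: [3.141, 0.001, 2.451]
contact_force: [5.7, -1.1, -17.8]
opening: 0.134
```

```bash
python3 - <<'E'
from h import *
st(); print(readout.sense()["wrist_torque"])
c=getc(); plan([c[0],c[1],60.5,c[3]-0.75])
E
```

```text
t 3.93 [609.3 -14.9  59.2] [3.141e+00 1.000e-03 2.451e+00] F [  5.7  -1.1 -17.8] op 0.134 q6 -0.91
[-0.24279278 -1.25919426 -0.10712698]
[0.0, 0.0, -0.0] [0, 0, np.float64(0.75)] -> [608.99, -14.66, 60.48, 1.7] rows>= 6.0
```

play_rows(rows=[[255,[0,0,0],[0,0,0.1]],[255,[0,0,0],[0,0,0.2]],[255,[0,0,0],[0,0,0.3]],[255,[0,0,0],[0,0,0.4]],[255,[0,0,0],[0,0,0.5]],[255,[0,0,0],[0,0,0.6]],[255,[0,0,0],[0,0,0.7]],[255,[0,0,0],[0,0,0.75]],[255,[0,0,0],[0,0,0.75]]])

```text
clock: 4.68
eef_pos: [609.5, -14.9, 59.1]
tcp_rot: [3.141, 0.0, 1.702]
contact_force: [7.9, -1.7, -19.5]
opening: 0.144
```

```bash
cat >> h.py <<'E'
def pm(tag):
    out={}
    for n in("top","scene"):
        p,d=snap(n,tag);M=masks(p)
        for nm in("red","yellow","blue"):
            z=34 if nm!="blue" else 22
            k,lab,s_,ce=cv2.connectedComponentsWithStats(M[nm].astype(np.uint8))
            for i in range(1,k):
                if s_[i,4]<3:continue
                f=tofix(onz(n,*ce[i],z))
                if -20<f[0]<130 and abs(f[1])<290: print(n,nm,s_[i,4],ce[i].round(1),f.round(1))
E
python3 - <<'E'
from h import *
st(); pm("1")
E
```

```text
t 4.68 [609.5 -14.9  59.1] [3.141 0.    1.702] F [  7.9  -1.7 -19.5] op 0.144 q6 -0.16
top red 14 [195.1 184.9] [67.6  0.2 34. ]
top yellow 12 [190.9 176.6] [97.1 13.4 34. ]
top blue 56 [188.9 197.8] [26.6 24.7 22. ]
top blue 56 [159.9 199.8] [ 26.2 123.5  22. ]
top blue 63 [130.3 202. ] [ 25.2 224.7  22. ]
scene red 18 [285.2 265.6] [71.  -1.1 34. ]
scene yellow 20 [278.8 276. ] [103.8  14.2  34. ]
scene blue 46 [280.5 241.8] [ 30. -75.  22.]
scene blue 52 [303.3 266.8] [28.9 24.5 22. ]
scene blue 59 [327.6 294.7] [ 30.  124.4  22. ]
scene blue 67 [355.  324.6] [ 28.2 224.1  22. ]
```

play_rows(rows=[[255,[0,0,0],[0,0,0.12]],[255,[0,0,0],[0,0,0.24]],[255,[0,0,0],[0,0,0.36]],[255,[0,0,0],[0,0,0.48]],[255,[0,0,0],[0,0,0.6]],[255,[0,0,0],[0,0,0.72]],[255,[0,0,0],[0,0,0.84]],[255,[0,0,0],[0,0,0.96]],[255,[0,0,0],[0,0,1.08]],[255,[0,0,0],[0,0,1.2]],[255,[0,0,0],[0,0,1.3]],[255,[0,0,0],[0,0,1.35]]])

```text
clock: 5.78
eef_pos: [609.6, -15.1, 59.2]
tcp_rot: [3.14, -0.001, 0.35]
contact_force: [7.6, -2.7, -17.9]
opening: 0.13
```

play_rows(rows=[[255,[0,0,0],[0,0,0]],[255,[0,0,0],[0,0,0]]])

```text
clock: 5.95
eef_pos: [609.6, -15.2, 59.2]
tcp_rot: [3.141, -0.001, 0.354]
contact_force: [8.3, -2.9, -18.6]
opening: 0.137
```

```bash
python3 - <<'E'
from h import *
c=getc(); plan([*c[:3],c[3]-1.35])
st(); pm("2")
p,d=load("top","2");crop(p,175,160,215,200,10,"pics/a.png")
p,d=load("scene","2");crop(p,265,250,305,290,10,"pics/b.png")
cv2.imwrite("pics/pm2.png",np.hstack([cv2.imread("pics/a.png"),cv2.imread("pics/b.png")]))
E
```

```text
[0.0, 0.0, 0.0] [0, 0, np.float64(1.35)] -> [608.99, -14.66, 60.48, 0.35] rows>= 10.8
t 5.95 [609.6 -15.2  59.2] [ 3.141e+00 -1.000e-03  3.540e-01] F [  8.3  -2.9 -18.6] op 0.137 q6 1.19
top red 17 [191.1 185.4] [66.6 13.8 34. ]
top yellow 12 [190.9 176.6] [97.1 13.4 34. ]
top blue 49 [214.2 195.1] [ 30.5 -61.3  22. ]
top blue 56 [184.9 197.8] [27.5 38.5 22. ]
top blue 57 [155.9 200. ] [ 26.5 137.2  22. ]
top blue 70 [126.4 202.2] [ 25.5 237.9  22. ]
scene red 19 [288.2 269.3] [71.6 12.3 34. ]
scene yellow 21 [279.  275.9] [103.3  14.2  34. ]
scene blue 51 [283.5 244.9] [ 29.5 -61.8  22. ]
scene blue 53 [306.3 270.5] [29.5 37.9 22. ]
scene blue 62 [331.2 298.5] [ 29.3 137.7  22. ]
scene blue 70 [358.6 329. ] [ 29.  237.4  22. ]
```

View pics/pm2.png

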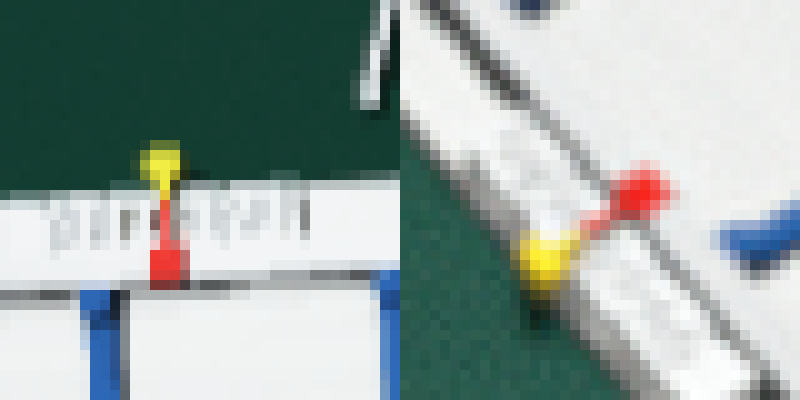

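```bash
python3 - <<'E'
from h import *
pts={}
for n in("top","scene"):
    p,d=load(n,"2");g=p.astype(float);h=cv2.cvtColor(p,cv2.COLOR_RGB2HSV).astype(int)
    M=masks(p)
    for nm in("red","yellow"):
        k,lab,s_,ce=cv2.connectedComponentsWithStats(M[nm].astype(np.uint8))
        for i in range(1,k):
            if s_[i,4]>=3:
                f=tofix(onz(n,*ce[i],34))
                if 50<f[0]<130 and abs(f[1])<100: pts[n,nm]=ce[i]
    # soft saturation-weighted centroid
    for nm in("red","yellow"):
        u,v=pts[n,nm].round().astype(int)
        sub=g[v-6:v+7,u-6:u+7]; uu,vv=np.meshgrid(range(u-6,u+7),range(v-6,v+7))
        w=(sub[...,0]-np.maximum(sub[...,1],sub[...,2])) if nm=="red" else np.minimum(sub[...,0],sub[...,1])-sub[...,2]-0
        w=np.where(w>45,w,0);pts[n,nm]=np.array([(w*uu).sum(),(w*vv).sum()])/w.sum()
        print(n,nm,pts[n,nm].round(2),w.astype(int).max())
for nm in("red","yellow"):
    q,gap=tri(ray("top",*pts["top",nm]),ray("scene",*pts["scene",nm]));print(nm,tofix(q).round(2),round(gap,2))
    for z in(24,28,30,32,34): print(z,tofix(onz("top",*pts["top",nm],z)).round(1),tofix(onz("scene",*pts["scene",nm],z)).round(1))
E
```

```text
top red [191.18 185.05] 184
top yellow [190.71 176.46] 170
scene red [287.91 269.39] 210
scene yellow [279.21 275.5 ] 192
red [69.83 12.49 31.29] 4.04
24 [69.9 15.3 24. ] [68.3  7.9 24. ]
28 [69.1 14.5 28. ] [69.9  9.6 28. ]
30 [68.6 14.1 30. ] [70.7 10.5 30. ]
32 [68.2 13.8 32. ] [71.5 11.4 32. ]
34 [67.8 13.4 34. ] [72.4 12.2 34. ]
yellow [99.67 13.48 30.63] 3.62
24 [99.9 16.  24. ] [98.4  9.3 24. ]
28 [99.  15.2 28. ] [99.9 11.  28. ]
30 [98.5 14.9 30. ] [100.7  11.9  30. ]
32 [98.  14.5 32. ] [101.5  12.8  32. ]
34 [97.6 14.1 34. ] [102.2  13.6  34. ]
```

play_rows(rows=[[255,[0,0,0],[0,0,0.09]],[255,[0,0,0],[0,0,0.09]],[255,[0,0,0],[0,0,0.09]],[0,[0,0,0],[0,0,0.09]],[0,[0,0,0],[0,0,0.09]],[0,[0,0,0],[0,0,0.09]],[0,[0,0,-4],[0,0,0.09]],[0,[0,0,-8],[0,0,0.09]],[0,[0,0,-12],[0,0,0.09]],[0,[0,0,-16],[0,0,0.09]],[0,[0,0,-16],[0,0,0.09]]])

```text
clock: 6.97
eef_pos: [613.1, -14.7, 229.5]
tcp_rot: [3.138, -0.012, 0.265]
contact_force: [1.6, -0.4, 0.3]
opening: 0.998
```

```bash
cat >> h.py <<'E'
def pmark(tag):
    pts={}
    for n in("top","scene"):
        p,d=snap(n,tag);g=p.astype(float);M=masks(p)
        for nm in("red","yellow"):
            k,lab,s_,ce=cv2.connectedComponentsWithStats(M[nm].astype(np.uint8))
            for i in range(1,k):
                if s_[i,4]>=3:
                    f=tofix(onz(n,*ce[i],34))
                    if 50<f[0]<130 and abs(f[1])<100: pts[n,nm]=ce[i]
            u,v=pts[n,nm].round().astype(int)
            sub=g[v-6:v+7,u-6:u+7]; uu,vv=np.meshgrid(range(u-6,u+7),range(v-6,v+7))
            w=(sub[...,0]-np.maximum(sub[...,1],sub[...,2])) if nm=="red" else np.minimum(sub[...,0],sub[...,1])-sub[...,2]
            w=np.where(w>45,w,0);pts[n,nm]=np.array([(w*uu).sum(),(w*vv).sum()])/w.sum()
        a=tofix(onz(n,*pts[n,"red"],34));b=tofix(onz(n,*pts[n,"yellow"],33));print(n,"pointer-mark y",(a-b)[1].round(2),"pointer",a.round(1))
    R={nm:tofix(tri(ray("top",*pts["top",nm]),ray("scene",*pts["scene",nm]))[0]) for nm in("red","yellow")}
    print({k:v.round(2).tolist() for k,v in R.items()},"dy",(R["red"]-R["yellow"])[1].round(2))
E
python3 - <<'E'
from h import *
c=getc(); plan([*c[:2],c[2]+160,c[3]-.09])
st(); pmark("3")
p,d=load("top","3");crop(p,175,160,215,200,10,"pics/a.png")
p,d=load("scene","3");crop(p,265,250,305,290,10,"pics/b.png")
cv2.imwrite("pics/pm3.png",np.hstack([cv2.imread("pics/a.png"),cv2.imread("pics/b.png")]))
E
```

```text
[0.0, 0.0, -16.0] [0, 0, np.float64(0.09)] -> [608.99, -14.66, 220.48, 0.26] rows>= 3.8
t 6.97 [613.1 -14.7 229.5] [ 3.138 -0.012  0.265] F [ 1.6 -0.4  0.3] op 0.998 q6 1.28
top pointer-mark y -0.25 pointer [68.2 14.  34. ]
scene pointer-mark y -0.06 pointer [71.7 13.1 34. ]
{'red': [69.76, 13.31, 31.91], 'yellow': [99.71, 13.44, 30.59]} dy -0.13
```

View pics/pm3.png

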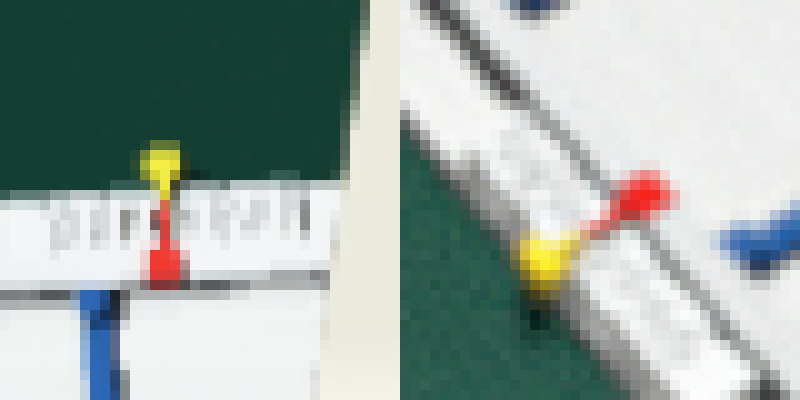

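```bash
cat >> h.py <<'E'
def boards(tag,new=True,zb=10,region=None):
    res=[]
    for n in("top","scene"):
        p,d=snap(n,tag) if new else load(n,tag)
        m=masks(p)["blue"].astype(np.uint8)
        k,lab,s_,ce=cv2.connectedComponentsWithStats(m)
        for i in range(1,k):
            if s_[i,4]<60: continue
            w=onz(n,*ce[i],zb)
            if not(250<w[0]<800 and -420<w[1]<480):continue
            if region and not(region[0]<w[0]<region[1] and region[2]<w[1]<region[3]):continue
            vs,us=np.nonzero(lab==i);W=np.array([onz(n,u,v,zb)[:2] for u,v in zip(us,vs)],np.float32)
            rc=cv2.minAreaRect(W)
            col=p[int(ce[i][1])-1:int(ce[i][1])+2,int(ce[i][0])-1:int(ce[i][0])+2].reshape(-1,3).mean(0)
            print(n,"px",ce[i].round(1),"ctr",np.round(rc[0],1),"size",np.round(rc[1],1),"ang",round(rc[2],1),"col",col.astype(int))
E
python3 - <<'E'
from h import *
boards("3",False,region=(250,700,-420,-100))
p,d=load("top","3"); crop(p,295,155,425,265,5,"pics/ctray3.png")
E
```

```text
top px [340.4 215.1] ctr [ 524.2 -305.2] size [75.9 40.8] ang 1.9 col [ 51  80 120]
top px [314.9 216.3] ctr [ 520.8 -218.4] size [76.2 39.7] ang 2.6 col [ 31  79 113]
top px [320.2 243. ] ctr [ 423.6 -231.7] size [77.3 59.2] ang 2.8 col [28 29 30]
```

View pics/ctray3.png

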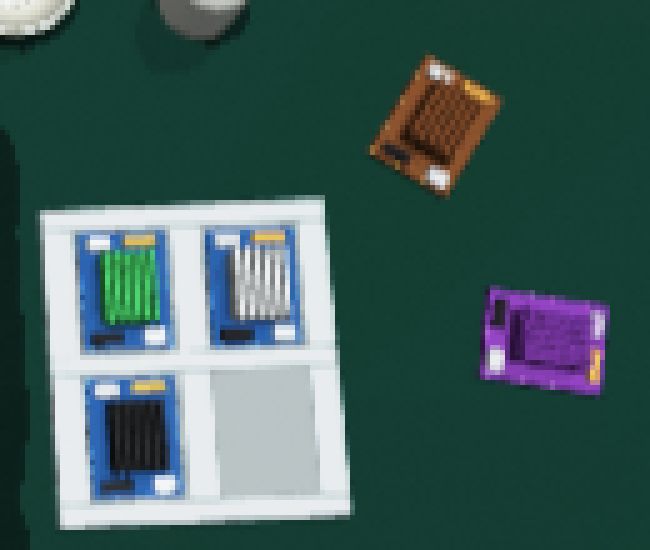

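```bash
python3 - <<'E'
from h import *
for nm,c in(("green",(125.5,291)),("silver",(254.5,287)),("black",(136,437.5))):
    u,v=c[0]/5+295-.5,c[1]/5+155-.5; w=onz("top",u,v,10);print(nm,(u,v),w.round(1),"bias-corr",(w[:2]+[2.5,0.5]).round(1))
T=np.array([477,-271.5]);t=.0457;R=np.array([[np.cos(t),-np.sin(t)],[np.sin(t),np.cos(t)]])
for a in((49,43),(49,-43),(-49,43)):print(a,(T+R@np.array(a)).round(1))
for n in("top","scene"):
    p,d=load(n,"0")
    for nm in("green","silver","black"):
        pass
    for w in((523.9,-226),(523.9,-312),(426,-230.8)):
        G=[]
        u,v=proj(n,[*w,40]).round().astype(int)
        for a in range(u-18,u+19):
            for b in range(v-18,v+19):
                q=dpt(n,d,a,b)
                if 35<q[2]<46 and np.hypot(q[0]-w[0],q[1]-w[1])<40:G.append(q)
        G=np.array(G);print(n,len(G),"sink centre",((G[:,:2].min(0)+G[:,:2].max(0))/2).round(1),G[:,:2].mean(0).round(1),"span",np.ptp(G[:,:2],axis=0).round(1))
E
```

```text
green (319.6, 212.7) [ 521.7 -228.6   10. ] bias-corr [ 524.2 -228.1]
silver (345.4, 211.9) [ 524.4 -315.3   10. ] bias-corr [ 526.9 -314.8]
black (321.7, 242.0) [ 423.6 -233.    10. ] bias-corr [ 426.1 -232.5]
(49, 43) [ 524.  -226.3]
(49, -43) [ 527.9 -312.2]
(-49, 43) [ 426.1 -230.8]
top 83 sink centre [ 520.5 -229.1] [ 520.  -228.4] span [46.1 34. ]
top 94 sink centre [ 522.3 -314.9] [ 522.  -314.4] span [43.8 34.8]
top 87 sink centre [ 422.5 -231.6] [ 422.1 -232.2] span [45.5 36.3]
scene 121 sink centre [ 524.8 -228.5] [ 524.8 -228.4] span [48.4 37.2]
scene 117 sink centre [ 526.3 -317.1] [ 527.1 -315.3] span [49.8 40.1]
scene 112 sink centre [ 426.4 -231.8] [ 426.  -231.4] span [48.5 38.4]
```

```bash
python3 - <<'E'
from h import *
plan([523,-228.5,110,.046]);plan([523,-228.5,36,.046])
E
```

```text
[-13.9, 18.39, 11.05] [0, 0, np.float64(0.219)] -> [522.97, -228.53, 109.98, 0.05] rows>= 6.1
[0.0, -0.0, 7.4] [0, 0, np.float64(-0.0)] -> [522.97, -228.53, 35.98, 0.05] rows>= 1.8
```

play_rows(rows=[[0,[-13.9,18.39,11.05],[0,0,0.219]],[0,[-13.9,18.39,11.05],[0,0,0.219]],[0,[-13.9,18.39,11.05],[0,0,0.219]],[0,[-13.9,18.39,11.05],[0,0,0.219]],[0,[-13.9,18.39,11.05],[0,0,0.219]],[0,[-13.9,18.39,11.05],[0,0,0.219]],[0,[-13.9,18.39,11.05],[0,0,0.219]],[0,[-13.9,18.39,11.05],[0,0,0.219]],[0,[-13.9,18.39,11.05],[0,0,0.219]]], squeeze=40)

```text
clock: 7.82
eef_pos: [522.3, -228.2, 109.1]
tcp_rot: [-3.14, 0.002, 0.044]
contact_force: [-0.6, 0.2, 0.2]
opening: 0.998
```

```bash
python3 - <<'E'
from h import *
st()
p,d=snap("scene","4");crop(p,195,110,295,190,7,"pics/g4.png")
E
```

```text
t 7.82 [ 522.3 -228.2  109.1] [-3.14e+00  2.00e-03  4.40e-02] F [-0.6  0.2  0.2] op 0.998 q6 1.11
```

View pics/g4.png

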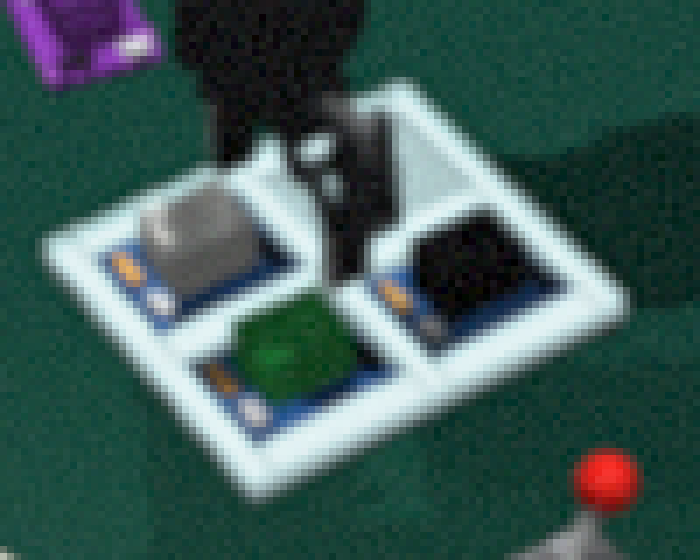

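play_rows(rows=[[0,[0,0,3.5],[0,0,0]],[0,[0,0,6],[0,0,0]],[0,[0,0,7.4],[0,0,0]],[0,[0,0,7.4],[0,0,0]],[255,[0,0,7.4],[0,0,0]],[255,[0,0,7.4],[0,0,0]],[255,[0,0,7.4],[0,0,0]],[255,[0,0,7.4],[0,0,0]],[255,[0,0,7.4],[0,0,0]],[255,[0,0,7.4],[0,0,0]],[255,[0,0,7.4],[0,0,0]]])

```text
clock: 8.78
eef_pos: [523.8, -228.7, 37.4]
tcp_rot: [3.141, -0.002, 0.046]
contact_force: [-0.1, 1.8, 6.8]
opening: 0.394
```

```bash
python3 - <<'E'
from h import *
st()
h=fromfix([20,-66-30]);print(h)
pre=fromfix([20-8,-66-30-6])
c=getc();plan([*c[:2],110,c[3]]);plan([*pre,110,FT])
E
```

```text
t 8.78 [ 523.8 -228.7   37.4] [ 3.141e+00 -2.000e-03  4.600e-02] F [-0.1  1.8  6.8] op 0.394 q6 1.11
[572.07050206  92.46784186]
[0.0, 0.0, -7.4] [0, 0, np.float64(0.0)] -> [522.97, -228.53, 109.98, 0.05] rows>= 1.8
[5.59, -31.23, -0.0] [0, 0, np.float64(-0.018)] -> [564.51, 86.0, 109.98, 0.06] rows>= 7.6
```

```bash
python3 - <<'E'
from h import *
import json
json.dump([522.97,-228.53,35.98,.046],open("cmd.json","w"))
c=getc();plan([*c[:2],165,c[3]]);pre=fromfix([12,-102]);plan([*pre,165,FT]);plan([*pre,60,FT])
E
```

```text
[0.0, 0.0, -12.9] [0, 0, np.float64(0.0)] -> [522.97, -228.53, 164.98, 0.05] rows>= 3.1
[5.59, -31.23, -0.0] [0, 0, np.float64(-0.018)] -> [564.45, 86.01, 164.98, 0.06] rows>= 7.6
[0.0, 0.0, 10.5] [0, 0, np.float64(0.0)] -> [564.45, 86.01, 59.98, 0.06] rows>= 2.5
```

play_rows(rows=[[255,[0,0,-2],[0,0,0]],[255,[0,0,-5],[0,0,0]],[255,[0,0,-9],[0,0,0]],[255,[0,0,-12.9],[0,0,0]],[255,[0,0,-12.9],[0,0,0]]])

```text
clock: 9.2
eef_pos: [526.8, -230.3, 172.8]
tcp_rot: [3.136, -0.01, 0.046]
contact_force: [1.5, -1.0, -1.5]
opening: 0.39
```

play_rows(rows=[[255,[0.5,-3,0],[0,0,0]],[255,[1.2,-7,0],[0,0,-0.018]],[255,[2,-11,0],[0,0,-0.018]],[255,[2.7,-15,0],[0,0,-0.018]],[255,[3.4,-19,0],[0,0,-0.018]],[255,[4.1,-23,0],[0,0,-0.018]],[255,[4.8,-27,0],[0,0,-0.018]],[255,[5.4,-30,0],[0,0,-0.018]],[255,[5.59,-31.23,0],[0,0,-0.018]],[255,[5.59,-31.23,0],[0,0,-0.018]],[255,[5.59,-31.23,0],[0,0,-0.018]]])

```text
clock: 10.12
eef_pos: [564.2, 86.0, 164.8]
tcp_rot: [3.141, 0.0, 0.065]
contact_force: [-1.3, -0.6, -2.3]
opening: 0.388
```

play_rows(rows=[[255,[0,0,3],[0,0,0]],[255,[0,0,6],[0,0,0]],[255,[0,0,9],[0,0,0]],[255,[0,0,10.5],[0,0,0]],[255,[0,0,10.5],[0,0,0]],[255,[0,0,10.5],[0,0,0]]])

```text
clock: 10.62
eef_pos: [563.9, 84.4, 59.5]
tcp_rot: [3.141, 0.002, 0.062]
contact_force: [-0.4, 0.7, -1.1]
opening: 0.391
```

```bash
python3 - <<'E'
from h import *
st()
p,d=snap("scene","5");crop(p,245,170,345,260,7,"pics/g5.png")
E
```

```text
t 10.62 [563.9  84.4  59.5] [3.141e+00 2.000e-03 6.200e-02] F [-0.4  0.7 -1.1] op 0.391 q6 1.65
```

View pics/g5.png

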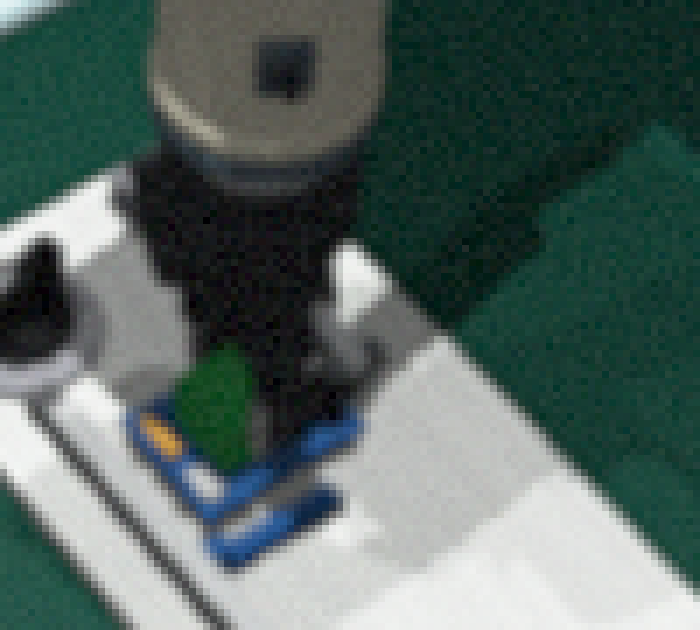

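play_rows(rows=[[255,[0,0,0.7],[0,0,0]],[255,[0,0,1.2],[0,0,0]],[255,[0,0,1.3],[0,0,0]],[255,[0,0,1.3],[0,0,0]]])

```text
clock: 11.0
eef_pos: [564.5, 86.0, 47.1]
tcp_rot: [3.142, -0.0, 0.064]
contact_force: [-0.6, -0.2, -2.0]
opening: 0.387
```

play_rows(rows=[[255,[0,0,0.05],[0,0,0]],[255,[0,0,0.1],[0,0,0]],[255,[0,0,0.1],[0,0,0]]])

```text
clock: 11.25
eef_pos: [564.6, 86.1, 46.1]
tcp_rot: [-3.142, -0.0, 0.064]
contact_force: [-0.2, 0.0, -1.6]
opening: 0.388
```

Step down another 1 mm.

play_rows(rows=[[255,[0,0,0.05],[0,0,0]],[255,[0,0,0.1],[0,0,0]],[255,[0,0,0.1],[0,0,0]]])

```text
clock: 11.5
eef_pos: [564.6, 86.1, 45.4]
tcp_rot: [3.142, -0.0, 0.064]
contact_force: [-2.0, 0.7, 4.1]
opening: 0.393
```

play_rows(rows=[[255,[0.2,0,0],[0,0,0]],[255,[0.4,0,0],[0,0,0]],[255,[0.5,0,0],[0,0,0]],[255,[0.5,0,0],[0,0,0]]])

```text
clock: 11.83
eef_pos: [569.4, 86.3, 45.4]
tcp_rot: [3.142, 0.0, 0.064]
contact_force: [-2.8, 0.5, 5.5]
opening: 0.392
```

play_rows(rows=[[255,[0.05,0,0],[0,0,0]],[255,[0.1,0,0],[0,0,0]],[255,[0.1,0,0],[0,0,0]]])

```text
clock: 12.08
eef_pos: [570.0, 86.4, 45.4]
tcp_rot: [3.142, 0.001, 0.064]
contact_force: [-4.2, -0.8, 6.7]
opening: 0.387
```

play_rows(rows=[[255,[0.05,0,0],[0,0,0]],[255,[0.1,0,0],[0,0,0]],[255,[0.1,0,0],[0,0,0]]])

```text
clock: 12.33
eef_pos: [571.0, 86.4, 45.4]
tcp_rot: [3.142, 0.001, 0.064]
contact_force: [-4.1, 0.9, 6.4]
opening: 0.386
```

play_rows(rows=[[255,[0.05,0,0],[0,0,0]],[255,[0.1,0,0],[0,0,0]],[255,[0.1,0,0],[0,0,0]]])

```text
clock: 12.58
eef_pos: [572.0, 86.5, 45.4]
tcp_rot: [3.142, 0.001, 0.064]
contact_force: [-4.3, -0.5, 6.1]
opening: 0.388
```

play_rows(rows=[[255,[0.05,0,0],[0,0,0]],[255,[0.1,0,0],[0,0,0]],[255,[0.1,0,0],[0,0,0]]])

```text
clock: 12.83
eef_pos: [573.0, 86.6, 45.4]
tcp_rot: [3.142, 0.001, 0.064]
contact_force: [-4.4, -0.9, 7.1]
opening: 0.389
```

play_rows(rows=[[255,[0.05,0,0],[0,0,0]],[255,[0.1,0,0],[0,0,0]],[255,[0.1,0,0],[0,0,0]]])

```text
clock: 13.08
eef_pos: [573.7, 86.6, 45.4]
tcp_rot: [3.142, 0.002, 0.064]
contact_force: [-5.4, -0.2, 8.2]
opening: 0.388
```

play_rows(rows=[[255,[0.05,0,0],[0,0,0]],[255,[0.1,0,0],[0,0,0]],[255,[0.1,0,0],[0,0,0]]])

```text
clock: 13.33
eef_pos: [573.7, 86.6, 45.4]
tcp_rot: [3.142, 0.004, 0.064]
contact_force: [-9.4, 0.9, 12.8]
opening: 0.389
```

play_rows(rows=[[255,[-0.05,-0.15,0],[0,0,0]],[255,[-0.05,-0.3,0],[0,0,0]],[255,[-0.05,-0.4,0],[0,0,0]],[255,[-0.05,-0.4,0],[0,0,0]]])

```text
clock: 13.67
eef_pos: [573.5, 89.6, 45.4]
tcp_rot: [3.14, 0.003, 0.064]
contact_force: [-7.6, -7.0, 10.9]
opening: 0.392
```

play_rows(rows=[[255,[0,-0.05,0],[0,0,0]],[255,[0,-0.1,0],[0,0,0]],[255,[0,-0.1,0],[0,0,0]]])

```text
clock: 13.92
eef_pos: [573.5, 90.4, 45.4]
tcp_rot: [3.14, 0.003, 0.064]
contact_force: [-7.3, -8.4, 10.7]
opening: 0.389
```

play_rows(rows=[[255,[0,-0.05,0],[0,0,0]],[255,[0,-0.05,0],[0,0,0]],[255,[0,-0.05,0],[0,0,0]]])

```text
clock: 14.17
eef_pos: [573.5, 90.9, 45.4]
tcp_rot: [3.14, 0.003, 0.064]
contact_force: [-6.3, -8.0, 9.7]
opening: 0.39
```

play_rows(rows=[[255,[-0.03,-0.05,-0.04],[0,0,0]],[255,[-0.03,-0.05,-0.04],[0,0,0]],[255,[-0.03,-0.05,-0.04],[0,0,0]]])

```text
clock: 14.42
eef_pos: [573.4, 92.0, 45.4]
tcp_rot: [3.141, 0.002, 0.064]
contact_force: [-4.0, -4.9, 6.4]
opening: 0.393
```

play_rows(rows=[[255,[0,-0.05,0],[0,0,0]],[255,[0,-0.05,0],[0,0,0]],[255,[0,-0.05,0],[0,0,0]]])

```text
clock: 14.67
eef_pos: [573.4, 92.3, 45.5]
tcp_rot: [3.14, 0.002, 0.064]
contact_force: [-5.0, -7.2, 6.0]
opening: 0.389
```

play_rows(rows=[[255,[0,-0.05,0],[0,0,0]],[255,[0,-0.05,0],[0,0,0]],[255,[0,-0.05,0],[0,0,0]]])

```text
clock: 14.92
eef_pos: [573.4, 92.3, 45.4]
tcp_rot: [3.14, 0.002, 0.064]
contact_force: [-4.6, -8.9, 5.2]
opening: 0.389
```

play_rows(rows=[[120,[0,0,0],[0,0,0]],[120,[0,0,0],[0,0,0]],[120,[0,0,0],[0,0,0]],[120,[0,0,0],[0,0,0]]])

```text
clock: 15.25
eef_pos: [574.5, 93.9, 45.4]
tcp_rot: [-3.141, -0.001, 0.064]
contact_force: [0.1, -0.5, -0.5]
opening: 0.528
```

```bash
python3 - <<'E'
from h import *
st();print(tofix(readout.sense()["eef_pos"]))
E
```

```text
t 15.25 [574.5  93.9  45.4] [-3.141e+00 -1.000e-03  6.400e-02] F [ 0.1 -0.5 -0.5] op 0.528 q6 1.67
[ 22.55036623 -94.73270166  45.44201931]
```

play_rows(rows=[[120,[0,-0.2,0],[0,0,0]],[120,[0,-0.35,0],[0,0,0]],[120,[0,-0.45,0],[0,0,0]],[120,[0,-0.45,0],[0,0,0]]])

```text
clock: 15.58
eef_pos: [574.0, 97.9, 45.4]
tcp_rot: [3.141, -0.0, 0.064]
contact_force: [0.9, -4.1, 1.2]
opening: 0.531
```

play_rows(rows=[[120,[0,-0.1,0],[0,0,0]],[120,[0,-0.1,0],[0,0,0]]])

```text
clock: 15.75
eef_pos: [574.0, 98.1, 45.6]
tcp_rot: [3.14, -0.0, 0.065]
contact_force: [-0.5, -9.2, 3.3]
opening: 0.531
```

play_rows(rows=[[120,[0,0.3,0],[0,0,0]],[120,[0,0.55,0],[0,0,0]],[120,[0,0.55,-2],[0,0,0]],[120,[0,0.55,-5],[0,0,0]],[120,[0,0.55,-9],[0,0,0]],[120,[0,0.55,-13],[0,0,0]],[120,[-4,4,-13],[0,0,0]],[120,[-8,8,-13],[0,0,0]],[120,[-11,11,-13],[0,0,0]],[120,[-14,14,-13],[0,0,0]],[120,[-14,14,-13],[0,0,0]],[120,[-14,14,-13],[0,0,0]]])

```text
clock: 16.75
eef_pos: [439.0, -51.8, 175.0]
tcp_rot: [3.142, 0.003, 0.062]
contact_force: [0.1, -0.6, -0.6]
opening: 0.531
```

```bash
python3 - <<'E'
from h import *
setc();st();pmark("6")
boards("6",False,zb=18,region=(250,700,-420,480))
for n,b in(("top",(190,170,250,220)),("scene",(250,200,310,260))):
    p,d=load(n,"6");crop(p,*b,10,f"pics/q_{n}.png")
a=cv2.imread("pics/q_top.png");b=cv2.imread("pics/q_scene.png");a=cv2.copyMakeBorder(a,0,100,0,0,cv2.BORDER_CONSTANT)
cv2.imwrite("pics/q6.png",cv2.resize(np.hstack([a,b]),(800,400)))
E
```

```text
t 16.75 [439.  -51.8 175. ] [3.142e+00 3.000e-03 6.200e-02] F [ 0.1 -0.6 -0.6] op 0.531 q6 1.39
top pointer-mark y -0.25 pointer [68.2 14.  34. ]
scene pointer-mark y -0.23 pointer [71.9 13.1 34. ]
{'red': [69.83, 13.29, 31.73], 'yellow': [99.7, 13.51, 30.45]} dy -0.22
top px [217.6 199.7] ctr [566.2 116.3] size [93.8 40.3] ang 31.9 col [ 42  94 151]
top px [231.4 196.8] ctr [574.3  70. ] size [76. 12.] ang 5.2 col [ 39  87 153]
top px [340.8 215.1] ctr [ 523.7 -304.4] size [75.3 38.1] ang 3.7 col [ 43  84 143]
top px [320.2 243. ] ctr [ 423.3 -230.6] size [76.8 58.9] ang 2.8 col [28 30 30]
scene px [283.9 242.4] ctr [570.7 117.7] size [66.2 24.7] ang 4.4 col [ 53 104 166]
scene px [359.  329.3] ctr [556.1 425.5] size [55.7  9.1] ang 1.7 col [ 75 121 181]
```

View pics/q6.png

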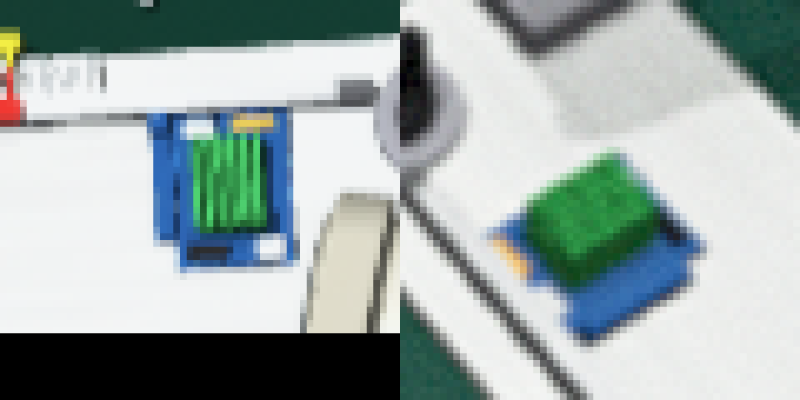

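```bash
python3 - <<'E'
from h import *
p,d=load("top","6");g=p.astype(float)
# profile: sample along fixture y at constant fixture x for z=18
for x in(35,12,8,4,2,-10,-17):
    ys=np.arange(-140,-46,1.0)
    uv=np.array([proj("top",fromfix([x-2,y,18])) for y in ys],np.float32)
    s=cv2.remap(g.astype(np.float32),uv[:,0].reshape(1,-1),uv[:,1].reshape(1,-1),cv2.INTER_LINEAR)[0]
    # blue-ness: white->R high
    R=s[:,0]; 
    def cross(a): return None
    hi=150;idx=np.nonzero(R<hi)[0]
    print(x,"R<150 from",ys[idx[0]],"to",ys[idx[-1]])
    print(" ".join(f"{int(a)}/{int(b)}" for a,b in zip(s[62:,0],s[62:,2])))
E
```

```text
35 R<150 from -126.0 to -56.0
55/81 58/94 56/111 53/130 50/147 48/155 47/164 45/171 45/178 47/182 48/186 49/188 48/187 48/185 48/183 47/183 47/183 47/183 47/183 47/183 47/183 47/183 100/199 154/215 213/233 237/241 239/242 240/243 242/244 242/244 242/244 242/244
12 R<150 from -125.0 to -55.0
53/83 67/105 70/123 63/137 55/152 48/167 47/170 46/174 45/177 47/171 49/159 52/147 53/139 51/152 49/165 47/177 47/181 46/181 46/182 50/183 59/185 70/187 79/189 129/205 173/220 218/235 238/242 240/243 241/244 242/244 242/244 242/244
8 R<150 from -125.0 to -55.0
50/83 60/106 66/125 60/141 55/156 49/173 47/176 47/177 46/179 43/171 38/149 32/129 27/110 33/131 38/151 43/173 45/180 45/181 46/183 48/184 58/185 68/187 78/188 119/202 163/216 212/233 238/241 239/242 240/243 242/244 242/244 242/244
4 R<150 from -125.0 to -55.0
44/84 48/102 52/122 50/137 48/154 46/168 45/174 45/176 45/178 44/172 38/152 33/132 27/109 31/125 37/148 42/169 46/181 46/182 46/184 48/185 63/189 80/192 96/196 126/205 169/219 207/232 237/241 238/242 240/242 241/243 241/243 241/243
2 R<150 from -125.0 to -55.0
38/86 40/107 43/130 43/141 43/154 43/165 44/171 44/174 45/176 44/174 39/154 33/132 27/112 31/123 36/145 41/164 45/176 45/178 45/179 45/180 65/186 88/193 108/200 141/210 174/221 211/233 237/242 238/242 240/242 241/243 241/243 241/243
-10 R<150 from -127.0 to -67.0
44/56 42/54 41/52 40/54 40/62 39/69 39/78 41/106 43/137 44/165 72/184 117/201 157/216 194/229 208/234 223/238 237/242 239/243 240/243 241/243 241/243 241/243 241/243 241/243 242/244 242/244 242/244 242/244 242/244 242/244 242/244 242/244
-17 R<150 from -125.0 to -67.0
95/165 103/172 106/175 112/181 110/182 112/186 113/189 109/191 107/194 101/195 114/201 145/211 176/221 205/230 215/234 226/238 236/242 241/244 241/244 241/244 242/245 242/245 242/245 242/245 242/244 242/244 242/244 242/244 242/244 242/244 242/244 242/244
```

```bash
cat >> h.py <<'E'
def prof(n,p,kind,const,lo,hi,z,step=.5):
    t=np.arange(lo,hi,step);P=[([a,const] if kind=="x" else [const,a]) for a in t]
    uv=np.array([proj(n,fromfix([*q,z])) for q in P],np.float32)
    return t,cv2.remap(p.astype(np.float32),uv[:,0].reshape(1,-1),uv[:,1].reshape(1,-1),cv2.INTER_LINEAR)[0]
def fcheck(p,cy,n="top"):
    # board home at corner y=cy: front edge of board, rear of plate
    for dy in(-52,-42,-30,-18,-8):
        t,s=prof(n,p,"x",cy+dy,-45,0,18);R=s[:,0];i=np.nonzero(R<150)[0]
        t2,s2=prof(n,p,"x",cy+dy,-115,-75,12);j=np.nonzero(s2[:,0]>130)[0]
        print("y",dy,"front edge x",t[i[0]] if len(i) else None,"plate front",t2[j[0]] if len(j) else None)
    for x in(35,8,3,-10,-15):
        t,s=prof(n,p,"y",x-2,cy-80,cy+22,18);i=np.nonzero(s[:,0]<150)[0];print("x",x,"y span",t[i[0]]-cy,t[i[-1]]-cy)
E
python3 - <<'E'
from h import *
p,d=load("top","6");fcheck(p,-66)
E
```

```text
y -52 front edge x -21.0 plate front -115.0
y -42 front edge x -21.0 plate front -95.0
y -30 front edge x -21.0 plate front -96.5
y -18 front edge x -20.5 plate front -96.0
y -8 front edge x -20.0 plate front -95.5
x 35 y span -60.0 10.5
x 8 y span -59.5 11.5
x 3 y span -59.5 11.0
x -10 y span -61.0 -0.5
x -15 y span -61.0 -0.5
```

```bash
python3 - <<'E'
from h import *
plan([525,-315,120,.046]);plan([525,-315,36,.046])
E
```

```text
[6.96, 26.8, 5.5] [0, 0, np.float64(0.016)] -> [524.98, -314.96, 120.02, 0.05] rows>= 6.8
[0.0, 0.0, 8.4] [0, 0, np.float64(-0.0)] -> [524.98, -314.96, 36.02, 0.05] rows>= 2.0
```

play_rows(rows=[[60,[6.96,26.8,0],[0,0,0.016]],[60,[6.96,26.8,0],[0,0,0.016]],[0,[6.96,26.8,2],[0,0,0.016]],[0,[6.96,26.8,4],[0,0,0.016]],[0,[6.96,26.8,5.5],[0,0,0.016]],[0,[6.96,26.8,5.5],[0,0,0.016]],[0,[6.96,26.8,5.5],[0,0,0.016]],[0,[6.96,26.8,5.5],[0,0,0.016]],[0,[6.96,26.8,5.5],[0,0,0.016]],[0,[6.96,26.8,5.5],[0,0,0.016]]])

```text
clock: 17.68
eef_pos: [530.2, -311.7, 119.8]
tcp_rot: [-3.141, 0.001, 0.048]
contact_force: [0.4, 0.6, -0.3]
opening: 1.004
```

```bash
python3 - <<'E'
from h import *
st()
p,d=snap("scene","7");crop(p,195,110,295,190,7,"pics/g7.png")
E
```

```text
t 17.68 [ 530.2 -311.7  119.8] [-3.141e+00  1.000e-03  4.800e-02] F [ 0.4  0.6 -0.3] op 1.004 q6 0.99
```

View pics/g7.png

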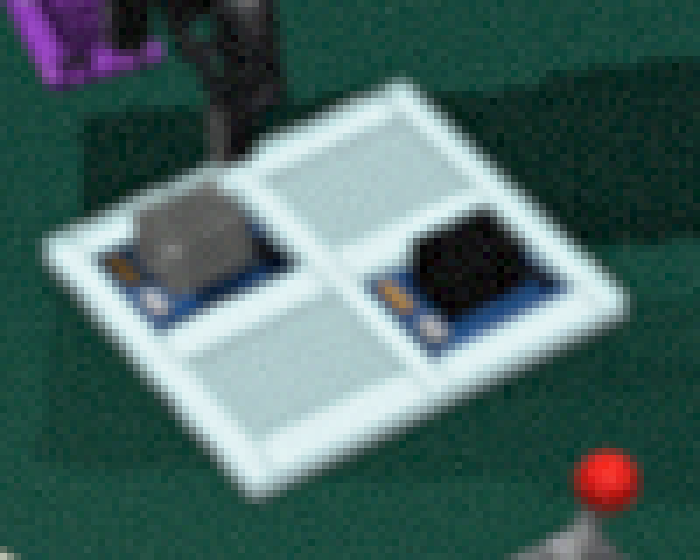

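```bash
python3 - <<'E'
from h import *
setc(); s=getc(); s[2]+=.7; json.dump(s.tolist(),open("cmd.json","w"))
plan([525.5,-315,36.5,.046],save=False)
E
```

```text
[-0.47, 0.35, 8.45] [0, 0, np.float64(0.003)] -> [525.53, -315.04, 36.49, 0.05] rows>= 2.0
```

play_rows(rows=[[0,[-0.47,0.35,1],[0,0,0.003]],[0,[-0.47,0.35,4],[0,0,0.003]],[0,[-0.47,0.35,7],[0,0,0.003]],[0,[-0.47,0.35,8.45],[0,0,0.003]],[0,[-0.47,0.35,8.45],[0,0,0.003]],[255,[-0.47,0.35,8.45],[0,0,0.003]],[255,[-0.47,0.35,8.45],[0,0,0.003]],[255,[-0.47,0.35,8.45],[0,0,0.003]],[255,[-0.47,0.35,8.45],[0,0,0.003]],[255,[-0.47,0.35,8.45],[0,0,0.003]],[255,[-0.47,0.35,8.45],[0,0,0.003]]])

```text
clock: 18.65
eef_pos: [526.0, -316.7, 37.4]
tcp_rot: [3.14, -0.002, 0.045]
contact_force: [-0.3, 0.3, 7.5]
opening: 0.39
```

```bash
python3 - <<'E'
from h import *
st()
c=getc();plan([525.5,-315,36.5,.046])
c=getc();plan([*c[:2],165,c[3]]);pre=fromfix([15,34-30-4]);print(pre);plan([*pre,165,FT]);plan([*pre,48,FT])
E
```

```text
t 18.65 [ 526.  -316.7   37.4] [ 3.14e+00 -2.00e-03  4.50e-02] F [-0.3  0.3  7.5] op 0.39 q6 0.98
[-0.47, 0.35, 8.45] [0, 0, np.float64(0.003)] -> [525.53, -315.04, 36.49, 0.05] rows>= 2.0
[0.0, 0.0, -12.85] [0, 0, np.float64(0.0)] -> [525.53, -315.04, 164.99, 0.05] rows>= 3.1
[560.96957761 187.95485394]
[5.84, -50.08, -0.0] [0, 0, np.float64(-0.018)] -> [561.01, 187.91, 164.99, 0.06] rows>= 12.1
[-0.0, -0.0, 11.7] [0, 0, np.float64(-0.0)] -> [561.01, 187.91, 47.99, 0.06] rows>= 2.8
```

play_rows(rows=[[255,[0,0,-2],[0,0,0]],[255,[0,0,-5],[0,0,0]],[255,[0,0,-9],[0,0,0]],[255,[0,0,-12.85],[0,0,0]],[255,[0,0,-12.85],[0,0,0]],[255,[0,0,-12.85],[0,0,0]]])

```text
clock: 19.15
eef_pos: [526.4, -317.1, 167.2]
tcp_rot: [3.139, -0.005, 0.045]
contact_force: [-0.6, -0.7, -2.5]
opening: 0.386
```

play_rows(rows=[[255,[0.5,-4,0],[0,0,0]],[255,[0.9,-8,0],[0,0,-0.018]],[255,[1.4,-12,0],[0,0,-0.018]],[255,[1.9,-16,0],[0,0,-0.018]],[255,[2.4,-20,0],[0,0,-0.018]],[255,[2.8,-24,0],[0,0,-0.018]],[255,[3.3,-28,0],[0,0,-0.018]],[255,[3.8,-32,0],[0,0,-0.018]],[255,[4.3,-36,0],[0,0,-0.018]],[255,[4.8,-40,0],[0,0,-0.018]],[255,[5.2,-44,0],[0,0,-0.018]],[255,[5.7,-47,0],[0,0,-0.018]]])

```text
clock: 20.15
eef_pos: [559.4, 158.5, 162.6]
tcp_rot: [3.142, 0.003, 0.064]
contact_force: [-0.2, -0.1, -1.5]
opening: 0.392
```

play_rows(rows=[[255,[0.14,-3.08,0],[0,0,0]],[255,[0.14,-3.08,0],[0,0,0]],[255,[0.14,-3.08,0],[0,0,0]],[255,[0.14,-3.08,0],[0,0,0]]])

```text
clock: 20.48
eef_pos: [559.4, 186.1, 162.9]
tcp_rot: [3.141, 0.003, 0.064]
contact_force: [0.6, -0.6, -1.9]
opening: 0.385
```

```bash
python3 - <<'E'
from h import *
st();json.dump([561.01,187.91,164.99,FT],open("cmd.json","w"))
print(fromfix([15,0]))
p,d=snap("scene","8");crop(p,245,170,345,260,7,"pics/g8.png")
E
```

```text
t 20.48 [559.4 186.1 162.9] [3.141e+00 3.000e-03 6.400e-02] F [ 0.6 -0.6 -1.9] op 0.385 q6 1.83
[560.96957761 187.95485394]
```

View pics/g8.png

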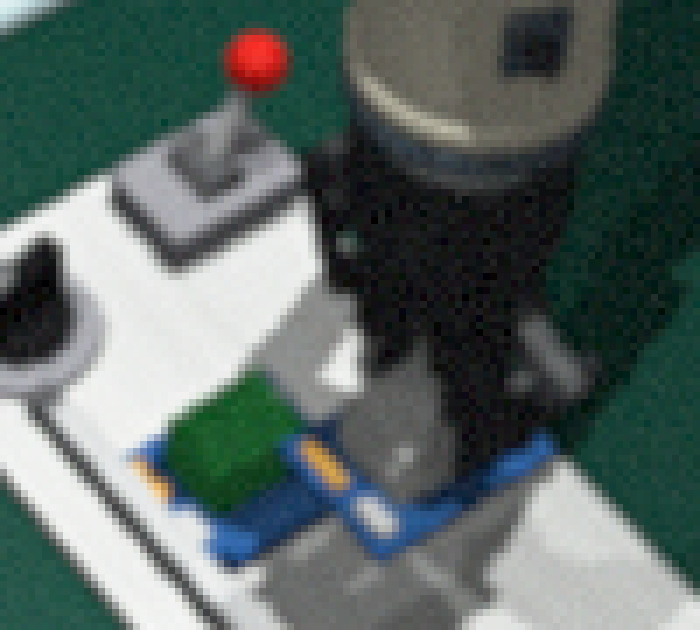

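play_rows(rows=[[255,[0,0,3],[0,0,0]],[255,[0,0,6.5],[0,0,0]],[255,[0,0,9.5],[0,0,0]],[255,[0,0,11],[0,0,0]],[255,[0,0,11.5],[0,0,0]],[255,[0,0,11.5],[0,0,0]],[255,[0,0,11.5],[0,0,0]]])

```text
clock: 21.12
eef_pos: [561.0, 186.0, 49.9]
tcp_rot: [-3.142, -0.0, 0.062]
contact_force: [-0.6, 0.1, -0.9]
opening: 0.39
```

play_rows(rows=[[255,[0,0,0.05],[0,0,0]],[255,[0,0,0.1],[0,0,0]],[255,[0,0,0.15],[0,0,0]],[255,[0,0,0.2],[0,0,0]],[255,[0,0,0.2],[0,0,0]]])

```text
clock: 21.53
eef_pos: [560.6, 186.8, 47.8]
tcp_rot: [-3.141, -0.001, 0.063]
contact_force: [0.9, -0.2, -1.9]
opening: 0.388
```

play_rows(rows=[[255,[0,0,0.1],[0,0,0]],[255,[0,0,0.2],[0,0,0]],[255,[0,0,0.25],[0,0,0]],[255,[0,0,0.25],[0,0,0]]])

```text
clock: 21.87
eef_pos: [560.6, 186.8, 45.4]
tcp_rot: [-3.142, -0.0, 0.063]
contact_force: [-2.9, -0.2, 5.4]
opening: 0.389
```

play_rows(rows=[[255,[0,0,0.05],[0,0,0]],[255,[0,0,0.05],[0,0,0]],[255,[0,0,0.05],[0,0,0]]])

```text
clock: 22.12
eef_pos: [560.5, 186.8, 45.4]
tcp_rot: [-3.142, -0.0, 0.063]
contact_force: [-4.4, -0.6, 11.5]
opening: 0.386
```

play_rows(rows=[[255,[0.1,0,-0.05],[0,0,0]],[255,[0.25,0,-0.05],[0,0,0]],[255,[0.4,0,-0.05],[0,0,0]],[255,[0.4,0,-0.05],[0,0,0]]])

```text
clock: 22.45
eef_pos: [564.3, 187.0, 45.4]
tcp_rot: [3.142, 0.001, 0.063]
contact_force: [-3.2, -0.4, 8.5]
opening: 0.388
```

play_rows(rows=[[255,[0.05,0,0],[0,0,0]],[255,[0.1,0,0],[0,0,0]],[255,[0.1,0,0],[0,0,0]]])

```text
clock: 22.7
eef_pos: [565.0, 187.0, 45.4]
tcp_rot: [3.142, 0.001, 0.063]
contact_force: [-5.1, -0.7, 10.3]
opening: 0.387
```

play_rows(rows=[[255,[0.05,0,0],[0,0,0]],[255,[0.1,0,0],[0,0,0]],[255,[0.1,0,0],[0,0,0]]])

```text
clock: 22.95
eef_pos: [565.0, 187.0, 45.4]
tcp_rot: [3.141, 0.003, 0.063]
contact_force: [-9.0, 0.4, 12.3]
opening: 0.382
```

play_rows(rows=[[255,[-0.05,-0.15,-0.05],[0,0,0]],[255,[-0.05,-0.3,-0.05],[0,0,0]],[255,[-0.05,-0.4,-0.05],[0,0,0]],[255,[-0.05,-0.4,-0.05],[0,0,0]]])

```text
clock: 23.28
eef_pos: [564.8, 190.3, 45.4]
tcp_rot: [3.14, 0.002, 0.063]
contact_force: [-5.3, -5.3, 7.6]
opening: 0.388
```

play_rows(rows=[[255,[0,-0.05,0],[0,0,0]],[255,[0,-0.1,0],[0,0,0]],[255,[0,-0.1,0],[0,0,0]]])

```text
clock: 23.53
eef_pos: [564.8, 191.1, 45.4]
tcp_rot: [3.14, 0.002, 0.063]
contact_force: [-4.5, -6.4, 8.5]
opening: 0.39
```

play_rows(rows=[[255,[0,-0.05,0],[0,0,0]],[255,[0,-0.05,0],[0,0,0]],[255,[0,-0.05,0],[0,0,0]]])

```text
clock: 23.78
eef_pos: [564.7, 191.5, 45.4]
tcp_rot: [3.14, 0.002, 0.063]
contact_force: [-4.8, -6.2, 8.1]
opening: 0.388
```

play_rows(rows=[[255,[0,-0.05,0],[0,0,0]],[255,[0,-0.05,0],[0,0,0]],[255,[0,-0.05,0],[0,0,0]]])

```text
clock: 24.03
eef_pos: [564.7, 191.9, 45.4]
tcp_rot: [3.14, 0.002, 0.063]
contact_force: [-4.4, -7.6, 7.2]
opening: 0.39
```

play_rows(rows=[[255,[0,-0.05,0],[0,0,0]],[255,[0,-0.05,0],[0,0,0]],[255,[0,-0.05,0],[0,0,0]]])

```text
clock: 24.28
eef_pos: [564.7, 191.9, 45.4]
tcp_rot: [3.139, 0.002, 0.063]
contact_force: [-4.9, -9.8, 7.9]
opening: 0.393
```

Contact at 191.9, as predicted. Release, nudge, retreat.

play_rows(rows=[[120,[0,0,0],[0,0,0]],[120,[0,0,0],[0,0,0]],[120,[0,0,0],[0,0,0]],[120,[0,0,0],[0,0,0]]])

```text
clock: 24.62
eef_pos: [565.8, 193.8, 45.3]
tcp_rot: [-3.141, -0.0, 0.063]
contact_force: [0.2, -0.4, 0.6]
opening: 0.528
```

play_rows(rows=[[120,[0,-0.2,0],[0,0,0]],[120,[0,-0.35,0],[0,0,0]],[120,[0,-0.45,0],[0,0,0]],[120,[0,-0.45,0],[0,0,0]]])

```text
clock: 24.95
eef_pos: [565.3, 197.6, 45.4]
tcp_rot: [3.141, 0.0, 0.064]
contact_force: [0.3, -4.7, 0.5]
opening: 0.527
```

play_rows(rows=[[120,[0,-0.1,0],[0,0,0]],[120,[0,-0.1,0],[0,0,0]]])

```text
clock: 25.12
eef_pos: [565.3, 197.8, 45.5]
tcp_rot: [3.14, 0.0, 0.064]
contact_force: [1.4, -10.5, 2.7]
opening: 0.532
```

play_rows(rows=[[120,[0,0.3,0],[0,0,0]],[120,[0,0.55,0],[0,0,0]],[120,[0,0.55,-2],[0,0,0]],[120,[0,0.55,-5],[0,0,0]],[120,[0,0.55,-9],[0,0,0]],[120,[0,0.55,-13],[0,0,0]],[120,[-4,4,-13],[0,0,0]],[120,[-8,8,-13],[0,0,0]],[120,[-11,11,-13],[0,0,0]],[120,[-14,14,-13],[0,0,0]],[120,[-14,17,-13],[0,0,0]],[120,[-14,20,-13],[0,0,0]]])

```text
clock: 26.12
eef_pos: [434.7, -9.9, 175.3]
tcp_rot: [-3.141, 0.001, 0.065]
contact_force: [1.5, 0.3, -0.5]
opening: 0.528
```

play_rows(rows=[[120,[0,4,0],[0,0,0]],[120,[0,4,0],[0,0,0]],[120,[0,4,0],[0,0,0]],[120,[0,4,0],[0,0,0]]])

```text
clock: 26.45
eef_pos: [440.5, -49.2, 175.4]
tcp_rot: [-3.141, -0.0, 0.061]
contact_force: [-0.3, 0.6, -0.4]
opening: 0.529
```

```bash
python3 - <<'E'
from h import *
setc();st();pmark("9")
p,d=load("top","9");print("c0");fcheck(p,-66);print("c1");fcheck(p,34)
boards("9",False,region=(250,700,-420,-150))
crop(p,175,165,255,225,10,"pics/q9.png")
E
```

```text
t 26.45 [440.5 -49.2 175.4] [-3.141 -0.     0.061] F [-0.3  0.6 -0.4] op 0.529 q6 1.39
top pointer-mark y -0.21 pointer [68.8 14.1 34. ]
scene pointer-mark y -0.38 pointer [71.3 12.9 34. ]
{'red': [70.0, 13.35, 32.97], 'yellow': [99.75, 13.47, 30.42]} dy -0.12
c0
y -52 front edge x -21.0 plate front -115.0
y -42 front edge x -21.0 plate front -95.0
y -30 front edge x -21.0 plate front -96.5
y -18 front edge x -20.5 plate front -96.0
y -8 front edge x -20.0 plate front -95.5
x 35 y span -60.0 10.5
x 8 y span -59.5 11.5
x 3 y span -59.5 11.0
x -10 y span -61.0 -0.5
x -15 y span -61.0 -0.5
c1
y -52 front edge x -20.5 plate front -95.5
y -42 front edge x -22.0 plate front -95.0
y -30 front edge x -21.5 plate front -96.0
y -18 front edge x -21.0 plate front -96.5
y -8 front edge x -20.0 plate front -96.0
x 35 y span -61.0 11.0
x 8 y span -60.5 10.5
x 3 y span -60.0 10.5
x -10 y span -59.5 0.5
x -15 y span -60.0 0.5
top px [320.2 243. ] ctr [ 423.6 -231.7] size [77.3 59.2] ang 2.8 col [28 29 30]
```

View pics/q9.png

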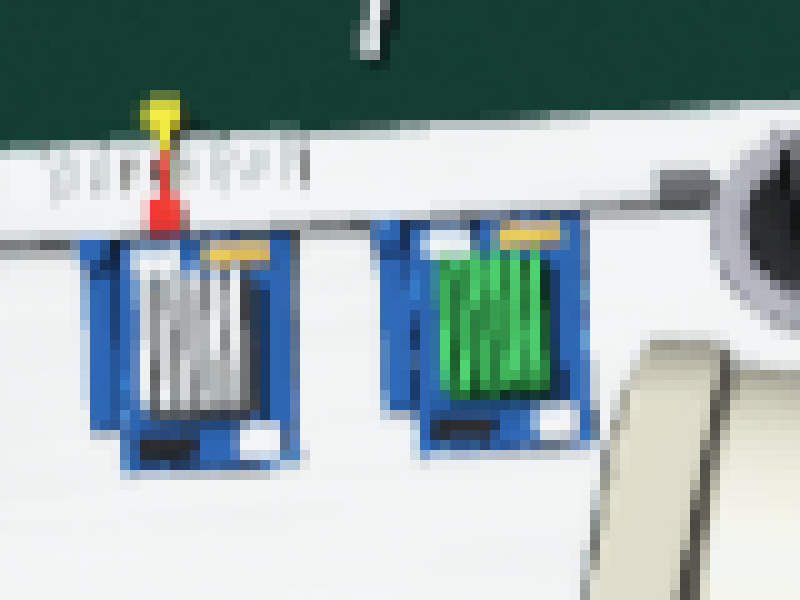

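```bash
python3 - <<'E'
from h import *
plan([425,-232,120,.046])
E
```

```text
[-2.67, 18.15, 5.54] [0, 0, np.float64(0.015)] -> [425.0, -232.01, 119.98, 0.05] rows>= 4.6
```

play_rows(rows=[[60,[-2.67,18.15,0],[0,0,0.015]],[0,[-2.67,18.15,3],[0,0,0.015]],[0,[-2.67,18.15,5.5],[0,0,0.015]],[0,[-2.67,18.15,5.5],[0,0,0.015]],[0,[-2.67,18.15,5.5],[0,0,0.015]],[0,[-2.67,18.15,5.5],[0,0,0.015]],[0,[-2.67,18.15,5.5],[0,0,0.015]],[0,[-2.67,18.15,5.5],[0,0,0.015]],[0,[-2.67,18.15,5.5],[0,0,0.015]],[0,[-2.67,18.15,5.5],[0,0,0.015]]])

```text
clock: 27.38
eef_pos: [425.9, -230.9, 120.9]
tcp_rot: [3.141, -0.001, 0.05]
contact_force: [0.1, -0.1, -0.2]
opening: 0.998
```

```bash
python3 - <<'E'
from h import *
setc();st();c=getc();c[2]+=.7;json.dump(c.tolist(),open("cmd.json","w"))
plan([425.2,-232,36.5,.046])
p,d=snap("scene","10");crop(p,195,110,295,190,7,"pics/g10.png")
E
```

```text
t 27.38 [ 425.9 -230.9  120.9] [ 3.141e+00 -1.000e-03  5.000e-02] F [ 0.1 -0.1 -0.2] op 0.998 q6 1.02
[-0.07, 0.1, 8.51] [0, 0, np.float64(0.004)] -> [425.25, -231.95, 36.52, 0.05] rows>= 2.0
```

View pics/g10.png

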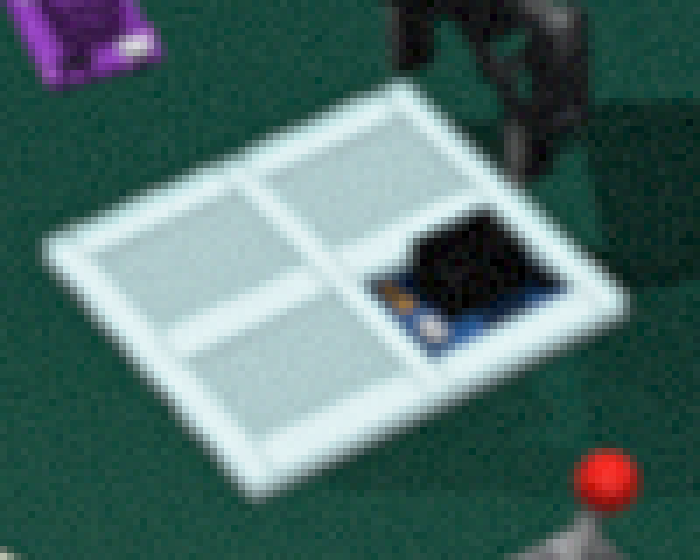

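play_rows(rows=[[0,[-0.07,0.1,1.5],[0,0,0.004]],[0,[-0.07,0.1,4.5],[0,0,0.004]],[0,[-0.07,0.1,7],[0,0,0.004]],[0,[-0.07,0.1,8.5],[0,0,0.004]],[0,[-0.07,0.1,8.5],[0,0,0.004]],[255,[-0.07,0.1,8.5],[0,0,0.004]],[255,[-0.07,0.1,8.5],[0,0,0.004]],[255,[-0.07,0.1,8.5],[0,0,0.004]],[255,[-0.07,0.1,8.5],[0,0,0.004]],[255,[-0.07,0.1,8.5],[0,0,0.004]],[255,[-0.07,0.1,8.5],[0,0,0.004]]])

```text
clock: 28.35
eef_pos: [425.4, -233.6, 36.6]
tcp_rot: [3.141, -0.002, 0.044]
contact_force: [-1.0, 1.3, 7.7]
opening: 0.387
```

```bash
python3 - <<'E'
from h import *
st()
c=getc();plan([*c[:2],165,c[3]]);pre=fromfix([15,134-30-4]);print(pre);plan([*pre,165,FT]);
E
```

```text
t 28.35 [ 425.4 -233.6   36.6] [ 3.141e+00 -2.000e-03  4.400e-02] F [-1.   1.3  7.7] op 0.387 q6 1.02
[0.0, 0.0, -12.85] [0, 0, np.float64(0.0)] -> [425.25, -231.95, 165.02, 0.05] rows>= 3.1
[554.60388465 287.75203804]
[15.31, -51.32, 0.0] [0, 0, np.float64(-0.018)] -> [554.63, 287.73, 165.02, 0.06] rows>= 12.8
```

play_rows(rows=[[255,[0,0,-2],[0,0,0]],[255,[0,0,-5],[0,0,0]],[255,[0,0,-9],[0,0,0]],[255,[0,0,-12.85],[0,0,0]],[255,[0,0,-14.85],[0,0,0]],[255,[0,0,-14.85],[0,0,0]],[255,[0,0,-14.85],[0,0,0]]])

```text
clock: 28.93
eef_pos: [425.3, -233.6, 185.4]
tcp_rot: [3.14, -0.003, 0.044]
contact_force: [-0.1, -0.5, -2.2]
opening: 0.391
```

play_rows(rows=[[255,[1.2,-4,0],[0,0,0]],[255,[2.4,-8,0],[0,0,-0.018]],[255,[3.6,-12,0],[0,0,-0.018]],[255,[4.8,-16,0],[0,0,-0.018]],[255,[6,-20,0],[0,0,-0.018]],[255,[7.2,-24,0],[0,0,-0.018]],[255,[8.4,-28,0],[0,0,-0.018]],[255,[9.6,-32,0],[0,0,-0.018]],[255,[10.8,-36,0],[0,0,-0.018]],[255,[12,-40,0],[0,0,-0.018]],[255,[13.2,-44,0],[0,0,-0.018]],[255,[14.3,-48,0],[0,0,-0.018]]])

```text
clock: 29.93
eef_pos: [545.4, 253.5, 181.7]
tcp_rot: [3.14, 0.003, 0.062]
contact_force: [1.2, -0.9, -1.3]
opening: 0.389
```

play_rows(rows=[[255,[0.95,-3.34,2],[0,0,0]],[255,[0.95,-3.34,2],[0,0,0]],[255,[0.95,-3.34,2],[0,0,0]],[255,[0.95,-3.34,2],[0,0,0]],[255,[0.95,-3.34,2],[0,0,0]],[255,[0.95,-3.34,2],[0,0,0]]])

```text
clock: 30.43
eef_pos: [553.6, 284.4, 164.0]
tcp_rot: [3.141, 0.0, 0.06]
contact_force: [0.3, -0.3, -1.7]
opening: 0.391
```

```bash
python3 - <<'E'
from h import *
st()
p,d=snap("scene","11");crop(p,255,180,375,280,6,"pics/g11.png")
E
```

```text
t 30.43 [553.6 284.4 164. ] [3.141 0.    0.06 ] F [ 0.3 -0.3 -1.7] op 0.391 q6 1.98
```

View pics/g11.png

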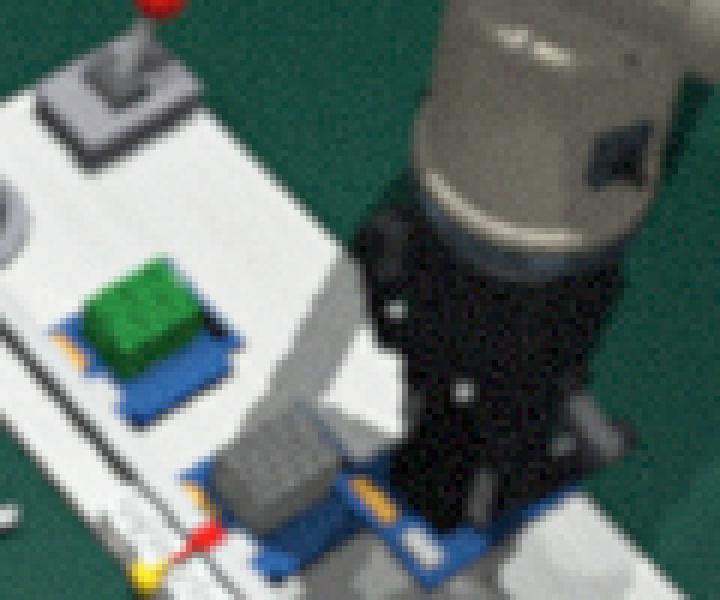

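play_rows(rows=[[255,[0.1,-0.3,3],[0,0,-0.004]],[255,[0.1,-0.3,6.5],[0,0,-0.004]],[255,[0.1,-0.3,9.5],[0,0,-0.004]],[255,[0.1,-0.3,11],[0,0,-0.004]],[255,[0.1,-0.3,11.6],[0,0,-0.004]],[255,[0.1,-0.3,11.6],[0,0,-0.004]],[255,[0.1,-0.3,11.6],[0,0,-0.004]],[255,[0.1,-0.3,11.6],[0,0,-0.004]]])

```text
clock: 31.15
eef_pos: [555.7, 289.1, 49.6]
tcp_rot: [-3.141, -0.002, 0.065]
contact_force: [0.6, 0.4, -1.6]
opening: 0.388
```

```bash
python3 - <<'E'
from h import *
st();print(tofix(readout.sense()["eef_pos"]))
E
```

```text
t 31.15 [555.7 289.1  49.6] [-3.141e+00 -2.000e-03  6.500e-02] F [ 0.6  0.4 -1.6] op 0.388 q6 1.98
[ 16.20083947 101.2333245   49.58470476]
```

play_rows(rows=[[255,[0,0,0.15],[0,0,0]],[255,[0,0,0.3],[0,0,0]],[255,[0,0,0.4],[0,0,0]],[255,[0,0,0.4],[0,0,0]],[255,[0,0,0.4],[0,0,0]]])

```text
clock: 31.57
eef_pos: [555.0, 289.0, 44.7]
tcp_rot: [-3.141, -0.001, 0.066]
contact_force: [-1.6, -1.5, 6.2]
opening: 0.389
```

play_rows(rows=[[255,[0,0,0.05],[0,0,0]],[255,[0,0,0.1],[0,0,0]],[255,[0,0,0.1],[0,0,0]]])

```text
clock: 31.82
eef_pos: [554.9, 289.0, 44.6]
tcp_rot: [-3.141, -0.001, 0.066]
contact_force: [-3.4, -2.4, 17.0]
opening: 0.39
```

play_rows(rows=[[255,[0.1,0,-0.1],[0,0,0.002]],[255,[0.2,0,-0.1],[0,0,0.002]],[255,[0.25,0,-0.1],[0,0,0.002]],[255,[0.25,0,-0.1],[0,0,0.002]]])

```text
clock: 32.15
eef_pos: [556.5, 289.1, 44.6]
tcp_rot: [-3.142, 0.001, 0.064]
contact_force: [-5.8, -0.3, 10.7]
opening: 0.391
```

play_rows(rows=[[255,[0.05,0,0],[0,0,0]],[255,[0.1,0,0],[0,0,0]],[255,[0.1,0,0],[0,0,0]]])

```text
clock: 32.4
eef_pos: [557.4, 289.1, 44.6]
tcp_rot: [3.142, 0.001, 0.064]
contact_force: [-6.0, -0.0, 11.3]
opening: 0.387
```

play_rows(rows=[[255,[0.05,0,0],[0,0,0]],[255,[0.1,0,0],[0,0,0]],[255,[0.1,0,0],[0,0,0]]])

```text
clock: 32.65
eef_pos: [558.5, 289.2, 44.6]
tcp_rot: [-3.142, 0.001, 0.064]
contact_force: [-6.9, 0.4, 11.7]
opening: 0.39
```

play_rows(rows=[[255,[0.05,0,-0.03],[0,0,0]],[255,[0.1,0,-0.03],[0,0,0]],[255,[0.1,0,-0.03],[0,0,0]]])

```text
clock: 32.9
eef_pos: [559.8, 289.3, 44.6]
tcp_rot: [-3.141, 0.0, 0.064]
contact_force: [-3.6, 0.0, 7.3]
opening: 0.385
```

play_rows(rows=[[255,[0.05,0,0],[0,0,0]],[255,[0.1,0,0],[0,0,0]],[255,[0.1,0,0],[0,0,0]]])

```text
clock: 33.15
eef_pos: [560.7, 289.3, 44.6]
tcp_rot: [-3.142, 0.001, 0.064]
contact_force: [-4.5, 0.1, 8.7]
opening: 0.388
```

play_rows(rows=[[255,[0.05,0,0],[0,0,0]],[255,[0.1,0,0],[0,0,0]],[255,[0.1,0,0],[0,0,0]]])

```text
clock: 33.4
eef_pos: [560.8, 289.3, 44.6]
tcp_rot: [3.141, 0.003, 0.064]
contact_force: [-7.4, -0.7, 11.7]
opening: 0.39
```

play_rows(rows=[[255,[0.05,0,0],[0,0,0]],[255,[0.05,0,0],[0,0,0]],[255,[0.05,0,0],[0,0,0]]])

```text
clock: 33.65
eef_pos: [560.8, 289.3, 44.6]
tcp_rot: [3.141, 0.003, 0.064]
contact_force: [-11.0, -0.1, 13.9]
opening: 0.389
```

play_rows(rows=[[255,[-0.06,-0.1,-0.06],[0,0,0]],[255,[-0.06,-0.2,-0.06],[0,0,0]],[255,[-0.06,-0.25,-0.06],[0,0,0]],[255,[-0.06,-0.25,-0.06],[0,0,0]]])

```text
clock: 33.98
eef_pos: [560.6, 290.7, 44.7]
tcp_rot: [3.14, 0.003, 0.064]
contact_force: [-5.4, -5.5, 8.9]
opening: 0.39
```

play_rows(rows=[[255,[0,-0.05,0],[0,0,0]],[255,[0,-0.05,0],[0,0,0]],[255,[0,-0.05,0],[0,0,0]]])

```text
clock: 34.23
eef_pos: [560.6, 291.0, 44.7]
tcp_rot: [3.14, 0.003, 0.064]
contact_force: [-5.2, -5.7, 8.7]
opening: 0.391
```

play_rows(rows=[[255,[0,-0.05,0],[0,0,0]],[255,[0,-0.05,0],[0,0,0]],[255,[0,-0.05,0],[0,0,0]]])

```text
clock: 34.48
eef_pos: [560.6, 291.5, 44.7]
tcp_rot: [3.14, 0.003, 0.064]
contact_force: [-5.5, -6.3, 8.2]
opening: 0.389
```

play_rows(rows=[[255,[0,-0.05,0],[0,0,0]],[255,[0,-0.05,0],[0,0,0]],[255,[0,-0.05,0],[0,0,0]]])

```text
clock: 34.73
eef_pos: [560.6, 291.9, 44.7]
tcp_rot: [3.139, 0.003, 0.064]
contact_force: [-4.7, -8.2, 9.2]
opening: 0.386
```

play_rows(rows=[[255,[0,-0.05,0],[0,0,0]],[255,[0,-0.05,0],[0,0,0]],[255,[0,-0.05,0],[0,0,0]]])

```text
clock: 34.98
eef_pos: [560.6, 291.9, 44.7]
tcp_rot: [3.139, 0.003, 0.064]
contact_force: [-4.7, -10.0, 9.3]
opening: 0.39
```

Home. Release, nudge, retreat.

play_rows(rows=[[120,[0,0,0],[0,0,0]],[120,[0,0,0],[0,0,0]],[120,[0,0,0],[0,0,0]],[120,[0,0,0],[0,0,0]]])

```text
clock: 35.32
eef_pos: [561.9, 294.0, 44.7]
tcp_rot: [-3.141, -0.0, 0.064]
contact_force: [0.9, -0.3, -0.1]
opening: 0.527
```

play_rows(rows=[[120,[0,-0.2,0],[0,0,0]],[120,[0,-0.35,0],[0,0,0]],[120,[0,-0.45,0],[0,0,0]],[120,[0,-0.45,0],[0,0,0]]])

```text
clock: 35.65
eef_pos: [561.4, 297.6, 44.8]
tcp_rot: [3.14, 0.0, 0.065]
contact_force: [1.9, -5.6, 0.4]
opening: 0.53
```

play_rows(rows=[[120,[0,-0.08,0],[0,0,0]],[120,[0,-0.08,0],[0,0,0]]])

```text
clock: 35.82
eef_pos: [561.4, 297.7, 44.9]
tcp_rot: [3.139, 0.0, 0.065]
contact_force: [1.5, -8.8, 3.3]
opening: 0.534
```

play_rows(rows=[[120,[0,0.3,0],[0,0,0]],[120,[0,0.55,0],[0,0,0]],[120,[0,0.55,-2],[0,0,0]],[120,[0,0.55,-5],[0,0,0]],[120,[0,0.55,-9],[0,0,0]],[120,[0,0.55,-13],[0,0,0]],[120,[-4,4,-13],[0,0,0]],[120,[-7,8,-13],[0,0,0]],[120,[-10,12,-13],[0,0,0]],[120,[-12,16,-13],[0,0,0]],[120,[-14,20,-13],[0,0,0]],[120,[-14,24,-13],[0,0,0]]])

```text
clock: 36.82
eef_pos: [438.8, 78.8, 174.7]
tcp_rot: [-3.141, 0.001, 0.065]
contact_force: [1.1, -0.2, -0.4]
opening: 0.528
```

play_rows(rows=[[120,[0,4,0],[0,0,0]],[120,[0,8,0],[0,0,0]],[120,[0,11,0],[0,0,0]],[120,[0,11,0],[0,0,0]],[120,[0,11,0],[0,0,0]],[120,[0,11,0],[0,0,0]]])

```text
clock: 37.32
eef_pos: [448.5, -29.8, 174.8]
tcp_rot: [-3.141, -0.0, 0.063]
contact_force: [0.3, 0.8, 1.0]
opening: 0.527
```

```bash
python3 - <<'E'
from h import *
setc();st();pmark("12")
p,d=load("top","12")
for c in(-66,34,134): print("corner",c);fcheck(p,c)
crop(p,145,165,265,250,6.6,"pics/q12.png")
p,d=load("scene","12");crop(p,235,150,365,310,3.7,"pics/r12.png")
# lever ball
for n in("top","scene"):
    p,d=load(n,"12");k,lab,s_,ce=cv2.connectedComponentsWithStats(masks(p)["red"].astype(np.uint8))
    for i in range(1,k):
        if s_[i,4]>25:
            f=tofix(onz(n,*ce[i],87));print(n,s_[i,4],ce[i].round(1),f.round(1))
E
```

```text
t 37.32 [448.5 -29.8 174.8] [-3.141 -0.     0.063] F [0.3 0.8 1. ] op 0.527 q6 1.44
top pointer-mark y -0.21 pointer [68.8 14.1 34. ]
scene pointer-mark y -0.27 pointer [71.3 12.9 34. ]
{'red': [69.99, 13.34, 32.96], 'yellow': [99.71, 13.43, 30.61]} dy -0.09
corner -66
y -52 front edge x None plate front None
y -42 front edge x None plate front -108.0
y -30 front edge x -23.0 plate front -115.0
y -18 front edge x -20.5 plate front -115.0
y -8 front edge x -20.0 plate front -95.5
x 35 y span -60.0 10.5
x 8 y span -73.0 11.5
x 3 y span -71.5 11.0
x -10 y span -68.0 -0.5
x -15 y span -67.0 -0.5
corner 34
y -52 front edge x -20.5 plate front -95.5
y -42 front edge x -22.0 plate front -95.0
y -30 front edge x -21.5 plate front -96.0
y -18 front edge x -21.0 plate front -96.5
y -8 front edge x -20.0 plate front -96.0
x 35 y span -61.0 11.0
x 8 y span -60.5 10.5
x 3 y span -60.0 10.5
x -10 y span -59.5 0.5
x -15 y span -60.0 0.5
corner 134
y -52 front edge x -18.5 plate front -96.0
y -42 front edge x -21.0 plate front -95.5
y -30 front edge x -22.0 plate front -95.0
y -18 front edge x -21.5 plate front -96.5
y -8 front edge x -20.5 plate front -96.5
x 35 y span -62.0 12.0
x 8 y span -61.5 11.0
x 3 y span -61.5 11.0
x -10 y span -61.5 0.0
x -15 y span -61.0 0.0
top 59 [340.7 144.1] [ 161.2 -490.8   87. ]
scene 71 [167.1 149.3] [ 138.6 -523.6   87. ]
scene 55 [280.8 178.6] [ -77.3 -219.3   87. ]
```

View pics/q12.png

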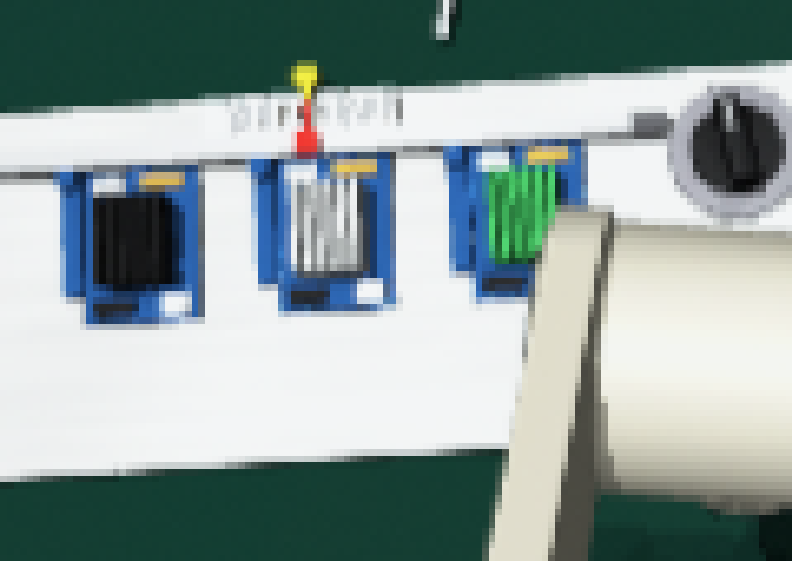

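View pics/r12.png

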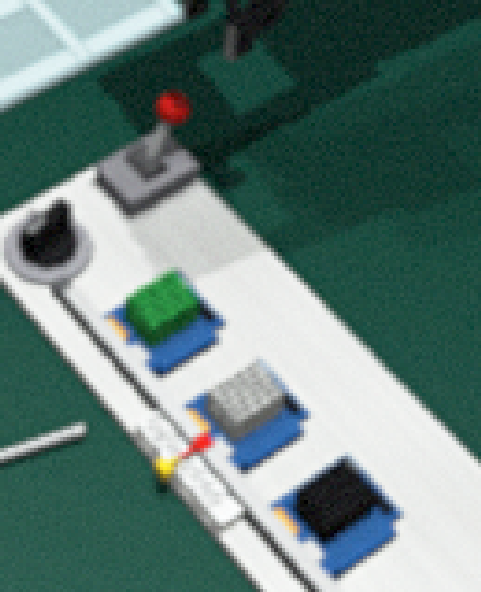

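```bash
python3 - <<'E'
from h import *
c=getc();c[2]+=.7;json.dump(c.tolist(),open("cmd.json","w"))
a=fromfix([-130,-215]);print(a)
plan([*a,150,FT],[*a,95,FT])
E
```

```text
[429.94990054 -35.83934665]
[-1.89, 0.48, 2.55] [0, 0, np.float64(-0.001)] -> [429.98, -35.82, 149.98, 0.06] rows>= 0.8
[-1.89, 0.48, 8.05] [0, 0, np.float64(-0.001)] -> [429.98, -35.82, 94.98, 0.06] rows>= 2.0
```

play_rows(rows=[[255,[-1.89,0.48,0],[0,0,0]],[255,[-1.89,0.48,0],[0,0,0]],[255,[-1.89,0.48,0],[0,0,0]],[255,[-1.89,0.48,2.5],[0,0,0]],[255,[-1.89,0.48,5],[0,0,0]],[255,[-1.89,0.48,7],[0,0,0]],[255,[-1.89,0.48,8],[0,0,0]],[255,[-1.89,0.48,8],[0,0,0]],[255,[-1.89,0.48,8],[0,0,0]],[255,[-1.89,0.48,8],[0,0,0]]])

```text
clock: 38.25
eef_pos: [431.0, -35.8, 95.4]
tcp_rot: [3.141, -0.001, 0.064]
contact_force: [-1.4, -0.7, 0.1]
opening: -0.003
```

```bash
python3 - <<'E'
from h import *
st();print(tofix(readout.sense()["eef_pos"]))
p,d=snap("scene","13");crop(p,235,140,335,220,7,"pics/l13.png")
E
```

```text
t 38.25 [431.  -35.8  95.4] [ 3.141e+00 -1.000e-03  6.400e-02] F [-1.4 -0.7  0.1] op -0.003 q6 1.42
[-128.96177015 -214.98309515   95.40466247]
```

View pics/l13.png

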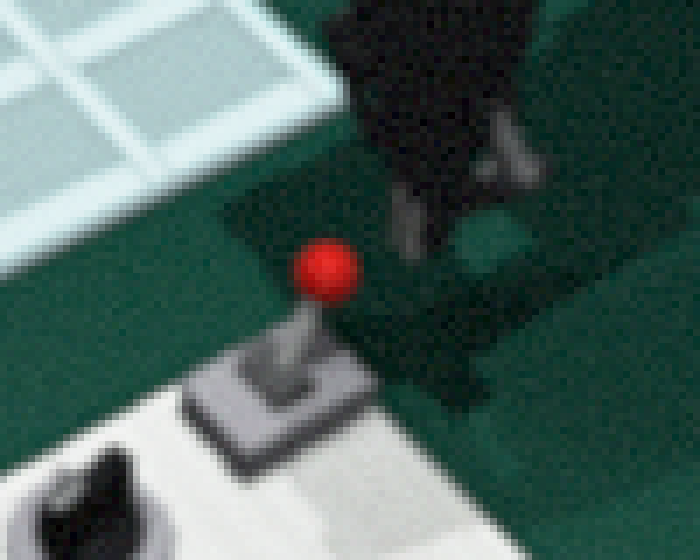

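Fingers stand closed behind the ball (ball at crop 327,272). Push +x: 129 → 50 mm is 79 mm.

play_rows(rows=[[255,[1,0,0],[0,0,0]],[255,[2,0,0],[0,0,0]],[255,[2.8,0,0],[0,0,0]],[255,[3.6,0,0],[0,0,0]],[255,[4.4,0,0],[0,0,0]],[255,[5.2,0,0],[0,0,0]],[255,[6,0,0],[0,0,0]],[255,[6.7,0,0],[0,0,0]],[255,[7.2,0,0],[0,0,0]],[255,[7.5,0,0],[0,0,0]],[255,[7.5,0,0],[0,0,0]]])

```text
clock: 39.22
eef_pos: [505.6, -31.3, 94.7]
tcp_rot: [3.142, -0.0, 0.064]
contact_force: [0.5, -0.1, -0.1]
opening: -0.0
```

```bash
python3 - <<'E'
from h import *
st();print(tofix(readout.sense()["eef_pos"]))
p,d=snap("scene","14");crop(p,235,140,335,220,7,"pics/l14.png")
E
```

```text
t 39.22 [505.6 -31.3  94.7] [ 3.142 -0.     0.064] F [ 0.5 -0.1 -0.1] op -0.0 q6 1.44
[ -54.2535995  -215.24432139   94.69047683]
```

View pics/l14.png

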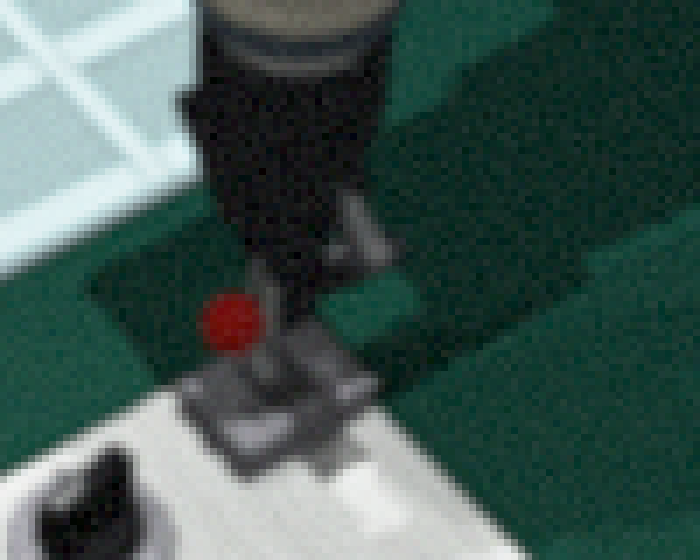

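play_rows(rows=[[255,[0.2,0,0],[0,0,0]],[255,[0.4,0,0],[0,0,0]],[255,[0.4,0,0],[0,0,0]]])

```text
clock: 39.52
eef_pos: [508.9, -31.1, 94.8]
tcp_rot: [-3.142, 0.0, 0.064]
contact_force: [-0.9, 0.1, -0.9]
opening: 0.005
```

play_rows(rows=[[255,[0.1,0,0],[0,0,0]],[255,[0.2,0,0],[0,0,0]],[255,[0.2,0,0],[0,0,0]]])

```text
clock: 39.77
eef_pos: [510.4, -30.9, 94.6]
tcp_rot: [-3.142, 0.001, 0.064]
contact_force: [-3.0, 0.4, 0.2]
opening: 0.0
```

play_rows(rows=[[255,[0.1,0,0],[0,0,0]],[255,[0.1,0,0],[0,0,0]],[255,[0.1,0,0],[0,0,0]]])

```text
clock: 40.02
eef_pos: [510.6, -30.9, 94.5]
tcp_rot: [-3.141, 0.003, 0.064]
contact_force: [-5.8, -0.5, 3.2]
opening: 0.002
```

play_rows(rows=[[255,[0.1,0,0],[0,0,0]],[255,[0.1,0,0],[0,0,0]],[255,[0.1,0,0],[0,0,0]]])

```text
clock: 40.27
eef_pos: [510.7, -30.8, 94.5]
tcp_rot: [-3.141, 0.004, 0.064]
contact_force: [-8.7, -1.2, 5.3]
opening: -0.002
```

Hard stop reached (TCP no longer advances). Back off, rise clear, and check everything.

play_rows(rows=[[255,[-1.5,0,0],[0,0,0]],[255,[-5,0,0],[0,0,0]],[255,[-9,0,-2],[0,0,0]],[255,[-12,2,-6],[0,0,0]],[255,[-14,6,-10],[0,0,0]],[255,[-14,10,-14],[0,0,0]],[255,[-14,14,-14],[0,0,0]],[255,[-14,18,-14],[0,0,0]],[255,[-14,22,-14],[0,0,0]],[255,[-14,26,-14],[0,0,0]],[255,[-14,26,-14],[0,0,0]],[255,[-14,26,-14],[0,0,0]]])

```text
clock: 41.27
eef_pos: [391.0, -304.8, 235.9]
tcp_rot: [3.137, -0.003, 0.061]
contact_force: [0.6, -0.3, -0.1]
opening: 0.001
```

```bash
python3 - <<'E'
from h import *
st();pmark("15")
p,d=load("top","15")
for c in(-66,34,134): print("corner",c);fcheck(p,c)
crop(p,145,165,285,250,5.6,"pics/q15.png")
cv2.imwrite("pics/t15.png",cv2.resize(p[:,:,::-1],(768,576)))
p,d=load("scene","15");crop(p,235,150,365,310,3.7,"pics/r15.png")
pts={}
for n in("top","scene"):
    p,d=load(n,"15");k,lab,s_,ce=cv2.connectedComponentsWithStats(masks(p)["red"].astype(np.uint8))
    for i in range(1,k):
        f=tofix(onz(n,*ce[i],87))
        if s_[i,4]>25 and abs(f[1]+215)<40: pts[n]=ce[i];print(n,s_[i,4],ce[i].round(1),f.round(1))
if len(pts)==2:
    q=tofix(tri(ray("top",*pts["top"]),ray("scene",*pts["scene"]))[0]);print("ball",q.round(1),"lever angle",0.5+np.arctan2(q[0]+55,q[2]-34))
E
```

```text
t 41.27 [ 391.  -304.8  235.9] [ 3.137e+00 -3.000e-03  6.100e-02] F [ 0.6 -0.3 -0.1] op 0.001 q6 0.85
top pointer-mark y -0.21 pointer [68.6 14.1 34. ]
scene pointer-mark y -0.39 pointer [71.3 12.9 34. ]
{'red': [69.87, 13.33, 32.8], 'yellow': [99.74, 13.47, 30.43]} dy -0.14
corner -66
y -52 front edge x -21.0 plate front -95.0
y -42 front edge x -21.0 plate front -95.0
y -30 front edge x -21.0 plate front -96.5
y -18 front edge x -20.5 plate front -96.0
y -8 front edge x -20.0 plate front -95.5
x 35 y span -60.0 10.5
x 8 y span -59.5 11.5
x 3 y span -59.5 11.0
x -10 y span -61.0 -0.5
x -15 y span -61.0 -0.5
corner 34
y -52 front edge x -20.5 plate front -95.5
y -42 front edge x -22.0 plate front -95.0
y -30 front edge x -21.5 plate front -96.0
y -18 front edge x -21.0 plate front -96.5
y -8 front edge x -20.0 plate front -96.0
x 35 y span -61.0 11.0
x 8 y span -60.5 10.5
x 3 y span -60.0 10.5
x -10 y span -59.5 0.5
x -15 y span -60.0 0.5
corner 134
y -52 front edge x -18.5 plate front -96.0
y -42 front edge x -21.0 plate front -95.5
y -30 front edge x -22.0 plate front -95.0
y -18 front edge x -21.5 plate front -96.5
y -8 front edge x -20.5 plate front -96.5
x 35 y span -62.0 12.0
x 8 y span -61.5 11.0
x 3 y span -61.5 11.0
x -10 y span -61.5 0.0
x -15 y span -61.0 0.0
top 46 [260.  206.5] [ -27.3 -214.6   87. ]
scene 60 [266.7 186.5] [ -25.2 -218.3   87. ]
ball [ -26.  -216.    88.1] lever angle 0.9921131799583542
```

View pics/q15.png

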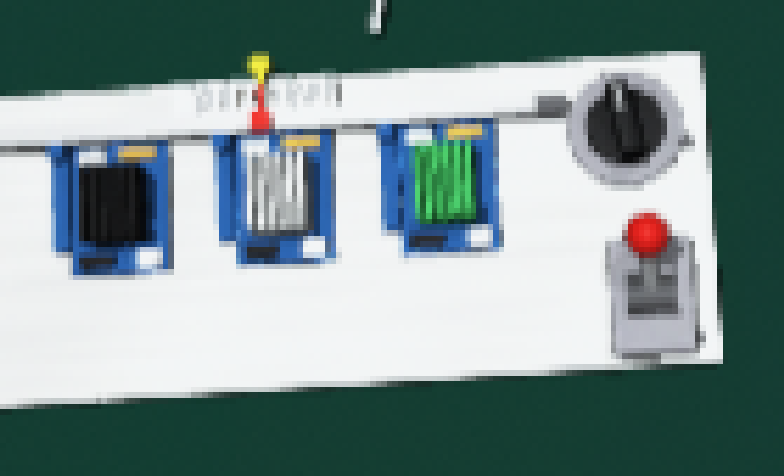

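View pics/r15.png

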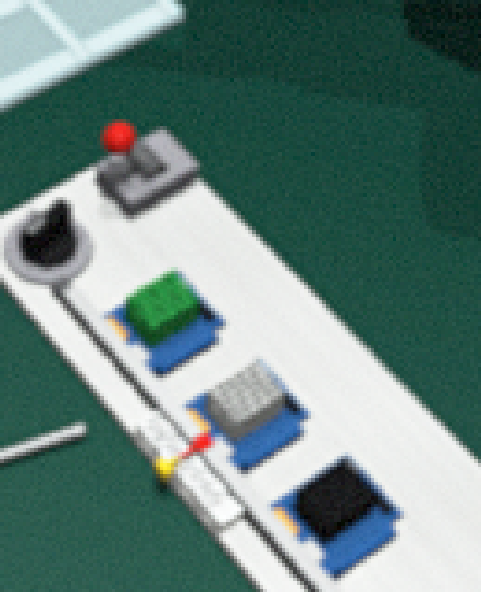

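View pics/t15.png

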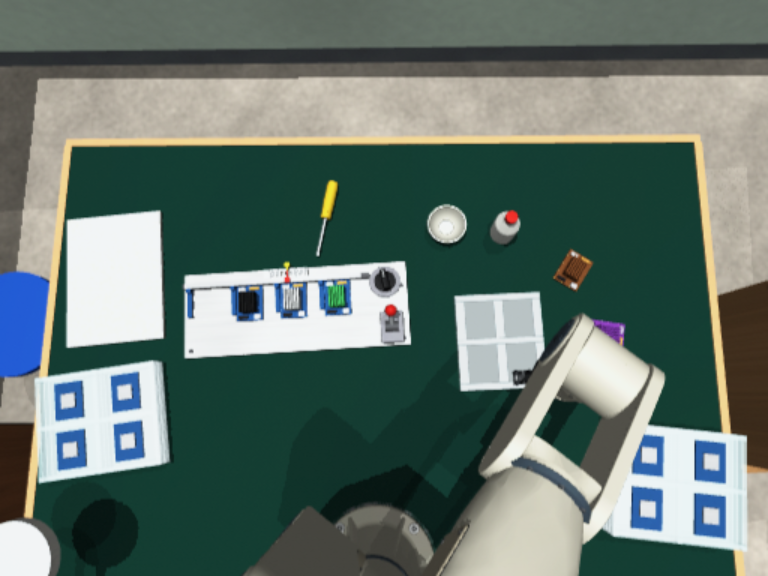

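```bash
python3 - <<'E'
from h import *
print(r.sign_off())
E
```

```text
the job is handed in; nothing more can be done
None
```

I finished the job and handed it in at about 41 s on the robot clock, in the order you asked. The hand-in gave no verdict.

- **Knob:** I turned it about 2.94 rad clockwise. The last check put the pointer 0.1 to 0.4 mm short of the yellow mark, depending on the view. It did not shift while the boards went in.
- **Boards:** The green, silver and black boards were in the tray and there was no copper one. They went to corners 0, 1 and 2 in that order, and corner 3 stays empty. I pushed each against the fence and then the stop until it stopped moving at about 7 to 11 N, and nudged it towards the stop again after release. Their edges measured within about 1 to 2 mm of home, which is about as fine as the pictures show.
- **Weakest check:** The black board's span in the picture came out 1 to 2 mm wider than expected. I put that down to blur, because the arm position and force when it met the stop matched the other two boards.
- **Lever:** It is fully over. I pushed it to its hard stop, and the ball's position gives about 0.99 rad.
- **Left alone:** I did not touch the bowl, bottle, screwdriver or the brown and purple look-alikes. In the last picture they stand where they were, though the arm partly hid the purple one. The arm ended clear of everything, and I saw no dropped board or slipping grip.

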